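Put the bench components away on their outlined plates

TASK

Tidy the motor-control bench: pick up the contactor, the transformer, the pulley and the limit switch one by one and set each down on the blue plate whose white outline matches its footprint. Each must stand centred inside its own outline on its underside, as it stands now, with its edges parallel to the outline (which way round does not matter). Do not tip any of them over.

Things in the scene. Friction and masses are not known exactly. Their poses are not given: they have to be found in the camera images.
- contactor: Contactor: white plastic block, footprint 75 (its x) x 45 mm (its y), 40 mm high, with a centred grey upper part 52 (x) x 45 mm (y) up to 58 mm; brass screws on the low shoulders. 0.19 to 0.33 kg. Easily gripped across the 45 mm (y). Origin: centre of its underside (z = 0 at the start), z up. Any of ten spots, any yaw.
- transformer: Transformer: square steel foot 62 x 62 x 4 mm; dark steel core 62 (x) x 46 mm (y), 62 mm high; copper coil bulging to 60 mm in y, 36 mm wide in x, up to 32 mm high. 0.49-0.85 kg. Grip across the core (y) above the coil. Fits its square outline four ways round. Origin: centre of its underside (z = 0 at the start), z up. Any of ten spots, any yaw.
- pulley: Aluminium V-belt pulley lying flat: grooved disc 60 mm in diameter and 24 mm thick with a steel hub 32 mm in diameter rising from it to 48 mm height, dark bore mark on top. 0.22 to 0.39 kg. Grip it by the hub; round, so its yaw does not matter. Origin: centre of its underside (z = 0 at the start), z up. Any of ten spots, any yaw.
- limit_switch: Limit switch lying flat: footprint 84 (x) x 30 mm (y). Grey body 60 x 30 mm, 34 mm high, from x = -42 to +18 mm; aluminium head 26 mm wide, 28 mm high, from x = 18 to 42 mm; a thin steel lever over the top with a small black roller at x = 8 mm, reaching 43 mm height. 0.15 to 0.26 kg. Easily gripped across the 30 mm (y) at its middle. Origin: centre of its underside (z = 0 at the start), z up. Any of ten spots, any yaw.
- plate_contactor: Blue plate, 104 x 104 x 4 mm, fixed to the bench; four are alike but for the white printed outline. This one: a wide rectangular outline, 85 (its x) x 55 mm (its y) inside: the contactor's place. Origin: centre of its underside (bench top), 4 mm below its top face; z up. In any of ten spots, yaw up to 0.5 rad either way.
- plate_transformer: Blue plate, 104 x 104 x 4 mm, fixed to the bench; four are alike but for the white printed outline. This one: a square outline, 72 x 72 mm inside: the transformer's place. Origin: centre of its underside (bench top), 4 mm below its top face; z up. In any of ten spots, yaw up to 0.5 rad either way.
- plate_pulley: Blue plate, 104 x 104 x 4 mm, fixed to the bench; four are alike but for the white printed outline. This one: a round outline, 70 mm in diameter inside: the pulley's place. Origin: centre of its underside (bench top), 4 mm below its top face; z up. In any of ten spots, yaw up to 0.5 rad either way.
- plate_limit_switch: Blue plate, 104 x 104 x 4 mm, fixed to the bench; four are alike but for the white printed outline. This one: a narrow rectangular outline, 94 (its x) x 40 mm (its y) inside: the limit switch's place. Origin: centre of its underside (bench top), 4 mm below its top face; z up. In any of ten spots, yaw up to 0.5 rad either way.
Mind the look-alikes: they are no part of the job. Leave any purple look-alike of the limit_switch alone.

How it is judged:
By the outcome, as a careful person would: the job done as asked, in the order asked, and still so for the second after the job is handed in, with the robot touching nothing.
It also fails if it takes over 136 s, if anything falls off the work surface, if the arm or the gripper's body presses on something with over 40 N, if the wrist force passes 120 N, or if a joint passes its speed limit or range.

ROBOT

A 6-joint arm with a two-finger parallel gripper is mounted at the origin on the work surface. World frame = base frame: x ahead of the robot, y to its left, z up, the work surface at z = 0. Lengths are in mm, angles in rad, forces in N, time in s.
With the tool pointing down it reaches from about 350 to 975 mm from the base axis. Payload 7.1 kg.
Tool frame: the origin (TCP) lies at the very end of the fingers, on their centre line; the grasp point (between the pads) lies bot.grasp_offset behind it (bot.grasp_offset is the distance from the TCP to the grasp point, in mm); z points along the fingers, y is the direction in which the jaws open and shut (so a half turn about z gives the same grasp; the last joint's range is limited). The gripper opens to 88 mm and grips with 3 to 60 N. Pads are 20 mm wide; open, the fingers measure 115 mm over their backs; the gripper's body (75 mm by 178 mm) begins 61 mm behind the grasp point.
Start: joints at [1.113, 0.423, 1.63, -0, 1.089, -0.019], TCP at [265.501, 565.786, 188.875] pointing down, gripper open.
Joint ranges: [-3, 3], [-0.9, 2.11], [0.09, 2.58], [-1.31, 4.45], [0.11, 2.69], [-2.54, 2.54]. Speed limits (rad/s): [2.39, 2.39, 3.01, 3.14, 3.14, 3.14].

INTERFACE

Orientations are given as a unit quaternion [w, x, y, z].
In Python, from bench import read_state, vision, order, bot gives the robot as it stands.
- The arm moves only by the tool jog_arm, never from a script. Its arguments are lists of equal length, an entry for each row: "linear": the shift along the tool's x, y, z in m, a list of three; "twist": the turn, a rotation vector about the tool's x, y, z in degrees, a list of three; "fingers": the gripper's target within -1 to 1 (fully open at 1, half-way at 0, shut at -1). In form: {"linear": [[dx, dy, dz], ...], "twist": [[ax, ay, az], ...], "fingers": [fingers, ...]}. A call has 1 to 10 rows; each row is the pose to reach, as a shift and turn from the pose measured when the call began, along the tool's axes at that moment; what a row does not reach only later rows make up. A row lasts 1/12 s, in which the tool goes at most 41.7 mm and 7.16 degrees, less where a joint would pass 70% of its speed; a pose out of reach is approached as far as the arm can. A call with a gripper value outside its range is refused whole. The fingers move at their own pace and stop on an object; "force" is the grip in N (left out, the last holds). Time passes only in rows, so rows that repeat a pose let the fingers close. It gives the time, the measured TCP pose, the force and the opening at its end, in the units of the state.
- read_state(): the state, without advancing time (a new reading comes with each control period).
- vision.capture(name): name is "scene" or "top" or "wrist"; returns a dict with "frame" (384x512x3 uint8, red, green, blue), "camera_matrix" (3x3 intrinsics, pixels), "rvec" (rotation vector, rad) and "tvec" (3), from world to camera coordinates, as OpenCV has them; the wrist camera has in their place "mount" (4x4, takes a point from camera to tool coordinates, whose origin is the TCP and whose axes are the flange's). Camera axes: x right, y down, z forward; pixel columns grow to the right and rows downward; lengths in mm; the calibration is good to about 2 mm. A picture is of the moment at which its call begins: read the wrist's pose just before it. There is no depth.
- order.finish_job(): hands the job in, once; it reports no verdict.
The state is a dict: "time": time; "joint_pos": joint angles; "joint_vel": joint speeds; "joint_torque": joint torques, N m; "eef_pos": TCP position; "eef_rot": TCP orientation; "contact_force": force on the tool from outside, world axes, zero at the start; "torque": the same for the moment, N m; "opening": opening from 0.0 (shut) to 1.0 (fully open).
Only numpy, scipy, OpenCV 4.12 (cv2) and the standard library are available. Lean on these libraries where they do the work, as an engineer would, in place of code of your own. Each camera call takes 0.05 s, during which the arm holds its last target. There are 200 camera calls.

## Working session

There is one attempt and no reset: what is moved stays moved. The work goes in short steps, Python scripts to look and compute and a tool call to move; the robot and the scene stay as the last step left them, time stands still between calls to the robot, and variables do not carry over. Pictures are saved under pics/ and viewed, about 12 in all and at most 16, crops included, and the job is handed in when it is done.

Besides the shell and the picture viewer there is one more tool, called after "Call:" in YAML: its name, and indented under it one key for each argument. jog_arm: Moves the arm, as the interface text tells. Its arguments: {"type":"object","properties":{"linear":{"type":"array","items":{"type":"array","items":{"type":"number"}}},"twist":{"type":"array","items":{"type":"array","items":{"type":"number"}}},"fingers":{"type":"array","items":{"type":"number"}},"force":{"type":"number"}},"required":["linear","twist","fingers"]}

```bash
ls; mkdir -p pics; python3 - <<'E'
from bench import read_state, vision, order, bot
import cv2,numpy as np,pickle
s=read_state();print(s, bot.grasp_offset)
for n in("top","scene"):
    c=vision.capture(n);pickle.dump(c,open(f"{n}0.pkl","wb"))
    print(n,c["camera_matrix"],c["rvec"],c["tvec"])
    f=c["frame"][:,:,::-1]
    cv2.imwrite(f"pics/{n}0.png",cv2.resize(f,(768,576),interpolation=cv2.INTER_CUBIC))
w=vision.capture("wrist");print(w["camera_matrix"],w["mount"])
E
```

```text
pics
{'time': 0.0, 'joint_pos': array([ 1.11300388e+00,  4.23841082e-01,  1.63067193e+00,  2.33948157e-05,
        1.08862844e+00, -1.90092588e-02]), 'joint_vel': array([ 1.29606562e-03,  6.92570550e-04,  2.68577083e-05, -1.04295794e-03,
        9.98532346e-04,  1.13425320e-04]), 'joint_torque': array([-1.73553963e-03, -5.44625509e+01, -2.73664248e+01,  6.42806897e-02,
        2.26630789e-02, -1.41022260e-04]), 'eef_pos': array([265.2298819 , 565.25775283, 188.10870259]), 'eef_rot': array([-1.92939901e-04,  2.17641079e-01,  9.76028566e-01, -7.50049083e-04]), 'contact_force': array([-0.02507975,  0.17467219, -0.00995818]), 'torque': array([ 0.00069523, -0.01141079,  0.0132576 ]), 'opening': 0.9944350536193548} 18.700000000000003
top [[442.32540614   0.         250.92794441]
 [  0.         442.32540614 195.00051978]
 [  0.           0.           1.        ]] [ 2.11080784 -2.12611675  0.21473189] [  -6.28861336  486.79498331 1155.93828141]
scene [[433.84216351   0.         259.56226241]
 [  0.         433.84216351 181.36417945]
 [  0.           0.           1.        ]] [ 1.58805727  2.2533745  -0.6331475 ] [ 148.52826586 -384.81531352 1676.48749698]
[[335.97599674   0.         261.35132538]
 [  0.         335.97599674 188.86765426]
 [  0.           0.           1.        ]] [[-5.42587010e-04 -9.67181508e-01 -2.54085884e-01  6.88724642e+01]
 [ 9.99999563e-01 -7.18207642e-04  5.98421190e-04 -9.54480415e-01]
 [-7.61268332e-04 -2.54085448e-01  9.67181475e-01 -1.95710265e+02]
 [ 0.00000000e+00  0.00000000e+00  0.00000000e+00  1.00000000e+00]]
```

View pics/top0.png

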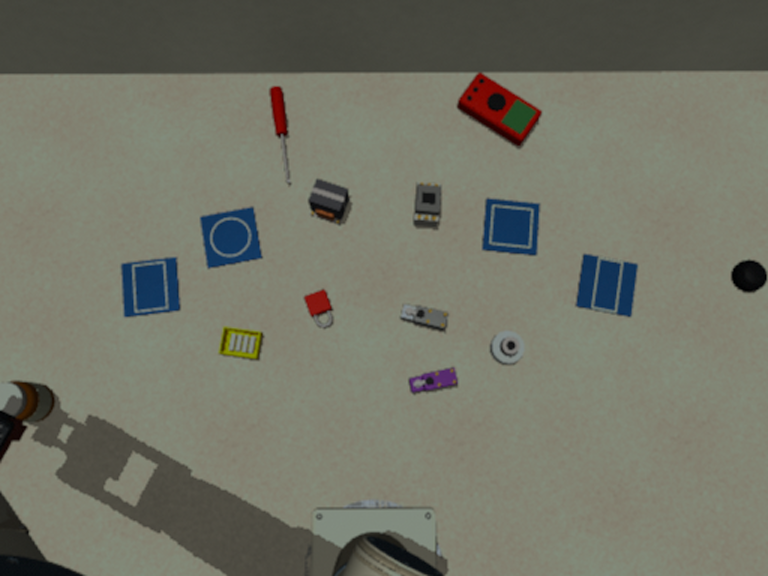

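View pics/scene0.png

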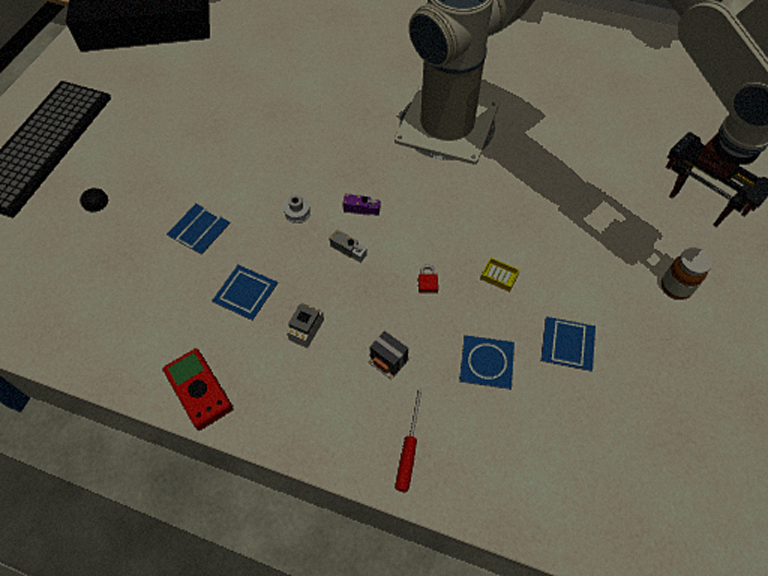

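Top picture (768 px wide):
- **Objects:** contactor (428,205), transformer (329,200), pulley (508,347), grey limit switch (423,316). The purple look-alike at (433,380) is to be left alone.
- **Plates:** contactor (150,287), pulley (231,237), transformer (512,227), limit switch (607,285).

The scene view agrees with this.

```bash
cat > lib.py <<'E'
import numpy as np,cv2,pickle
from scipy.spatial.transform import Rotation as Ro
from scipy.optimize import minimize
from bench import read_state, vision, order, bot
def pose():
    s=read_state();q=s["eef_rot"];return Ro.from_quat([q[1],q[2],q[3],q[0]]).as_matrix(),np.array(s["eef_pos"]),s
def go(x,y,z,yaw):
    """print tool-frame shift (m) and turn (deg) to TCP x,y,z with jaw axis at yaw (rad, mod pi)"""
    R,t,s=pose();cur=np.arctan2(R[1,1],R[0,1]);az=np.arctan2(y,x)
    c=[yaw+k*np.pi for k in range(-3,4) if abs(yaw+k*np.pi-az)<2.0]
    yw=min(c,key=lambda a:abs(a-cur));Y=np.array([np.cos(yw),np.sin(yw),0])
    T=np.c_[np.cross(Y,[0,0,-1]),Y,[0,0,-1]]
    print("shift m",(R.T@(np.array([x,y,z])-t)/1e3).round(4),"turn",np.degrees(Ro.from_matrix(R.T@T).as_rotvec()).round(2))
def cam(name,save=None):
    """-> frame(BGR),K,R,t world->camera"""
    R,t,s=pose();c=vision.capture(name);f=c["frame"][:,:,::-1].copy();K=c["camera_matrix"]
    if name=="wrist":
        M=c["mount"];Rc=R@M[:3,:3];p=R@M[:3,3]+t;Rw,tw=Rc.T,-Rc.T@p
    else: Rw=cv2.Rodrigues(c["rvec"])[0];tw=np.array(c["tvec"]).ravel()
    if save: pickle.dump((f,K,Rw,tw),open(save+".pkl","wb"))
    return f,K,Rw,tw
def back(px,C,h):
    f,K,R,t=C;d=(R.T@np.linalg.inv(K)@np.c_[np.atleast_2d(px),np.ones(len(np.atleast_2d(px)))].T).T;o=-R.T@t
    return (o+d*((h-o[2])/d[:,2])[:,None])[:,:2]
def proj(P,C):
    f,K,R,t=C;q=(K@(R@np.asarray(P,float).T+t[:,None])).T;return q[:,:2]/q[:,2:]
def plates(C,amin=600):
    f=C[0].astype(int);b,g,r=f[...,0],f[...,1],f[...,2]
    m=((b-r>45)&(b-g>20)).astype(np.uint8);m=cv2.morphologyEx(m,cv2.MORPH_CLOSE,np.ones((9,9)))
    out=[]
    for c in cv2.findContours(m,cv2.RETR_EXTERNAL,cv2.CHAIN_APPROX_NONE)[0]:
        if cv2.contourArea(c)<amin: continue
        w=back(c[:,0],C,4.);(cx,cy),(a,bb),an=cv2.minAreaRect(w.astype(np.float32))
        an=(np.radians(an)+np.pi/4)%(np.pi/2)-np.pi/4
        out.append((cx,cy,a,bb,an,c[:,0].mean(0)))
    return out
E
python3 - <<'E'
from lib import *
C=cam("top")
for p in plates(C,400): print(np.round(p[:5],2),p[5].round()*1.5)
for n,p,h in[("con",(428,203),50),("tra",(329,195),50),("pul",(509,346),40),("lim",(424,316),34),("purple",(433,379),34)]: print(n,back(np.array(p)/1.5,C,h).round())
x,y=back(np.array([(428,203)])/1.5,C,50)[0]
go(x,y,190,np.arctan2(y,x))
E
```

```text
[5.1056e+02 4.1715e+02 1.0095e+02 1.0053e+02 1.2000e-01] [150.  286.5]
[ 5.0819e+02 -4.4494e+02  1.0151e+02  1.0033e+02 -2.0000e-01] [606. 285.]
[6.0647e+02 2.6928e+02 1.0136e+02 1.0082e+02 1.9000e-01] [229.5 237. ]
[ 6.2435e+02 -2.6894e+02  1.0065e+02  1.0110e+02 -1.1000e-01] [510.  226.5]
con [[ 656. -107.]]
tra [[673.  77.]]
pul [[ 389. -248.]]
lim [[445. -96.]]
purple [[ 331. -110.]]
shift m [-0.6394 -0.4431 -0.0012] turn [-5.000e-02  4.000e-02  7.415e+01]
```

Call:
jog_arm:
  linear:
    - [-0.03,-0.02,0]
    - [-0.06,-0.04,0]
    - [-0.1,-0.07,0]
    - [-0.14,-0.097,0]
    - [-0.175,-0.12,0]
    - [-0.21,-0.145,0]
    - [-0.24,-0.165,0]
    - [-0.27,-0.187,0]
    - [-0.3,-0.208,0]
    - [-0.32,-0.222,0]
  twist:
    - [0,0,-3]
    - [0,0,-6]
    - [0,0,-9]
    - [0,0,-12]
    - [0,0,-15]
    - [0,0,-18]
    - [0,0,-21]
    - [0,0,-23]
    - [0,0,-25]
    - [0,0,-25]
  fingers: [1,1,1,1,1,1,1,1,1,1]

```text
time: 1.03
eef_pos: [461.9, 225.5, 188.7]
eef_rot: [-0.0, 0.001, 1.0, -0.001]
contact_force: [0.2, 0.6, -0.4]
opening: 0.999
```

```bash
python3 -c "
from lib import *
print(pose()[2]['time']);go(656,-107,190,np.pi/2)"
```

```text
1.0333
shift m [-0.1948 -0.3321 -0.0009] turn [-0.08 -0.01 -0.12]
```

Call:
jog_arm:
  linear:
    - [-0.02,-0.033,0]
    - [-0.04,-0.067,0]
    - [-0.06,-0.1,0]
    - [-0.08,-0.137,0]
    - [-0.1,-0.17,0]
    - [-0.12,-0.205,0]
    - [-0.14,-0.24,0]
    - [-0.16,-0.273,0]
    - [-0.18,-0.307,0]
    - [-0.195,-0.332,0]
  twist:
    - [0,0,0]
    - [0,0,0]
    - [0,0,0]
    - [0,0,0]
    - [0,0,0]
    - [0,0,0]
    - [0,0,0]
    - [0,0,0]
    - [0,0,0]
    - [0,0,0]
  fingers: [1,1,1,1,1,1,1,1,1,1]

```text
time: 1.87
eef_pos: [657.3, -109.9, 188.9]
eef_rot: [0.0, 0.002, 1.0, -0.001]
contact_force: [0.6, -0.5, 0.3]
opening: 1.002
```

```bash
python3 - <<'E'
from lib import *
C=cam("wrist","w1");print(pose()[1],plates(C,600))
print(proj([[656,-107,0]],C))
cv2.imwrite("pics/w1.png",cv2.resize(C[0],(768,576),interpolation=cv2.INTER_CUBIC))
E
```

```text
[ 659.55651062 -113.66194699  189.0002587 ] [(625.7153930664062, -267.823486328125, 102.1306381225586, 101.96939086914062, np.float64(-0.11108484328300339), array([120.8511236 , 133.53932584]))]
[[264.80397035 161.12118336]]
```

View pics/w1.png

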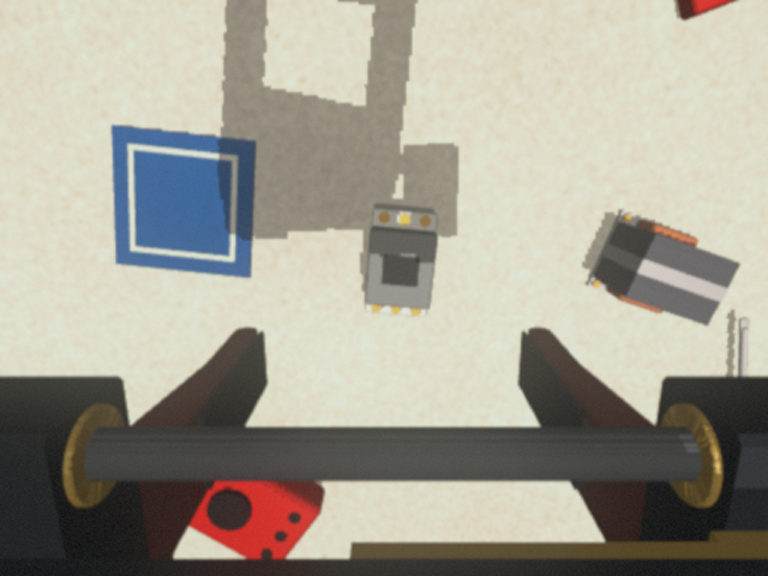

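The wrist view shows the contactor at (400,265), the transformer at (665,270) and the square-outlined plate at (183,200). The arm was still settling when this was taken, so I'll take it again and fit models by edges.

```bash
cat >> lib.py <<'E'
def rect(x0,x1,w,h): 
    P=np.array([[x0,-w/2],[x1,-w/2],[x1,w/2],[x0,w/2],[x0,-w/2]]);return np.vstack([np.c_[np.linspace(P[i],P[i+1],40,endpoint=False),np.full(40,h)] for i in range(4)])
def circ(d,h): a=np.linspace(0,2*np.pi,120);return np.c_[d/2*np.cos(a),d/2*np.sin(a),0*a+h]
MOD={"con":[rect(-26,26,45,58),rect(-37.5,37.5,45,40)],"tra":[rect(-31,31,46,62),rect(-31,31,62,4)],
 "pul":[circ(60,24),circ(32,48)],"lim":[rect(-42,18,30,34),rect(18,42,26,28)],"out_con":[rect(-42.5,42.5,55,0)],"out_tra":[rect(-36,36,72,0)],"out_pul":[circ(70,0)],"out_lim":[rect(-47,47,40,0)]}
def place(m,x,y,a,z): 
    P=np.vstack(MOD[m]);c,s=np.cos(a),np.sin(a);return np.c_[x+c*P[:,0]-s*P[:,1],y+s*P[:,0]+c*P[:,1],P[:,2]+z]
def fit(m,C,x,y,yaws,z=0.,r=12,lock=False):
    g=C[0]
    if m.startswith("out"):   # thin white line: brightness of red channel, centre of 4-mm-ish line just outside
        G=cv2.GaussianBlur(g[...,2],(0,0),.8).astype(np.float32)
    G=np.zeros(g.shape[:2],np.float32)
    for k in range(3):
        b=cv2.GaussianBlur(g[...,k],(0,0),1.0).astype(np.float32);G+=np.hypot(cv2.Sobel(b,5,1,0),cv2.Sobel(b,5,0,1))
    G=np.minimum(G,np.percentile(G,97))
    def sc(p):
        q=proj(place(m,*p,z),C).astype(np.float32)
        return -float(cv2.remap(G,q[:,0].copy(),q[:,1].copy(),cv2.INTER_LINEAR).mean())
    best=min(((x+i,y+j,a) for i in np.arange(-r,r+1,2) for j in np.arange(-r,r+1,2) for a in yaws),key=sc)
    o=minimize(sc,best,method="Nelder-Mead",options=dict(initial_simplex=np.array(best)+np.array([[0,0,0],[2,0,0],[0,2,0],[0,0,.05]]),xatol=1e-3,fatol=1e-4))
    return o.x,-o.fun
def overlay(C,items,fn,box,k=4):
    f=cv2.resize(C[0],None,fx=k,fy=k,interpolation=cv2.INTER_CUBIC)
    for m,p,z in items:
        for q in proj(place(m,*p,z),C): cv2.circle(f,tuple(int(v) for v in (q+.5)*k),1,(0,255,0),-1)
    x0,y0,x1,y1=[v*k for v in box];cv2.imwrite("pics/"+fn,f[y0:y1,x0:x1])
E
python3 - <<'E'
from lib import *
cam("wrist");C=cam("wrist","w2");print(pose()[1],pose()[2]["joint_vel"].round(3))
it=[]
Y=np.arange(-1.57,1.57,.08)
for m,x,y in[("con",656,-107),("tra",673,77)]:
    p,s=fit(m,C,x,y,Y,r=16);print(m,p.round(3),s);it.append((m,p,0))
p,s=fit("out_tra",C,625,-268,[-.11],4);print(p,s);it.append(("out_tra",p,4))
overlay(C,it,"w2.png",(60,70,500,220),2)
go(it[0][1][0],it[0][1][1],190,it[0][1][2]+np.pi/2)
E
```

```text
[ 656.50885212 -108.74298659  188.4381526 ] [ 0.042 -0.023  0.045  0.012  0.003  0.014]
con [ 6.63881e+02 -1.05584e+02 -1.04000e-01] 262.26202392578125
tra [670.956  80.095   1.217] 381.6873474121094
[ 6.25977444e+02 -2.68563399e+02 -1.11068195e-01] 527.4544677734375
shift m [-0.0074  0.0032 -0.0016] turn [-0.07 -0.03  5.65]
```

View pics/w2.png

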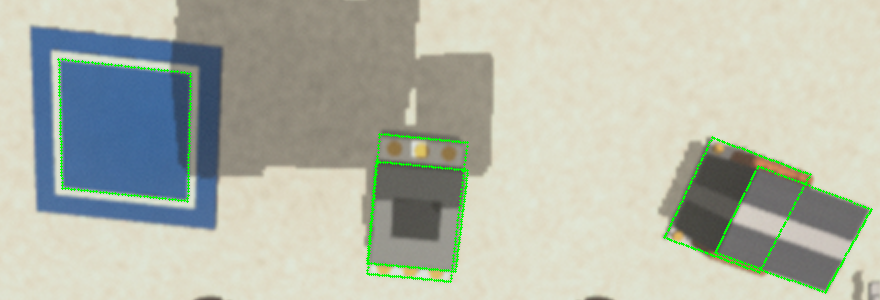

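The overlay lies on the edges of the contactor, the transformer core and the square outline. Next I descend on the contactor and grip it.

Call:
jog_arm:
  linear:
    - [-0.0074,0.0032,0]
    - [-0.0074,0.0032,0.02]
    - [-0.0074,0.0032,0.045]
    - [-0.0074,0.0032,0.075]
    - [-0.0074,0.0032,0.105]
    - [-0.0074,0.0032,0.13]
    - [-0.0074,0.0032,0.15]
    - [-0.0074,0.0032,0.163]
    - [-0.0074,0.0032,0.169]
    - [-0.0074,0.0032,0.17]
  twist:
    - [0,0,5.6]
    - [0,0,5.6]
    - [0,0,5.6]
    - [0,0,5.6]
    - [0,0,5.6]
    - [0,0,5.6]
    - [0,0,5.6]
    - [0,0,5.6]
    - [0,0,5.6]
    - [0,0,5.6]
  fingers: [1,1,1,1,1,1,1,1,1,1]

```text
time: 2.85
eef_pos: [662.9, -104.8, 17.5]
eef_rot: [-0.001, 0.051, 0.999, -0.0]
contact_force: [-0.4, -0.8, 1.3]
opening: 1.001
```

Call:
jog_arm:
  linear:
    - [0,0,0]
    - [0,0,0]
    - [0,0,0]
    - [0,0,0]
    - [0,0,0]
    - [0,0,0]
    - [0,0,0]
    - [0,0,0]
    - [0,0,0]
    - [0,0,0]
  twist:
    - [0,0,0]
    - [0,0,0]
    - [0,0,0]
    - [0,0,0]
    - [0,0,0]
    - [0,0,0]
    - [0,0,0]
    - [0,0,0]
    - [0,0,0]
    - [0,0,0]
  fingers: [-1,-1,-1,-1,-1,-1,-1,-1,-1,-1]
  force: 30

```text
time: 3.68
eef_pos: [663.1, -104.9, 17.8]
eef_rot: [-0.001, 0.051, 0.999, -0.001]
contact_force: [-0.5, -0.3, 3.2]
opening: 0.509
```

```bash
python3 - <<'E'
from lib import *
R,t,s=pose();print(t,s["opening"],s["contact_force"],s["time"])
go(663.9,-105.6,18,-.104+np.pi/2)
go(663.9,-105.6,150,-.104+np.pi/2)
E
```

```text
[ 663.1022176  -104.88734469   17.83375411] 0.508889549200793 [-0.45527083 -0.25588589  3.18080883] 3.6833
shift m [-0.0009 -0.0006 -0.0002] turn [-0.06 -0.12  0.12]
shift m [-0.0006 -0.0008 -0.1322] turn [-0.06 -0.12  0.12]
```

Opening 0.509 is 44.8 mm, so the grip is good. I'll lift, then fly to where the wrist camera can see the plate beside the held contactor.

Call:
jog_arm:
  linear:
    - [0,0,-0.006]
    - [0,0,-0.018]
    - [0,0,-0.035]
    - [0,0,-0.055]
    - [0,0,-0.075]
    - [0,0,-0.095]
    - [0,0,-0.113]
    - [0,0,-0.125]
    - [0,0,-0.132]
    - [0,0,-0.132]
  twist:
    - [0,0,0]
    - [0,0,0]
    - [0,0,0]
    - [0,0,0]
    - [0,0,0]
    - [0,0,0]
    - [0,0,0]
    - [0,0,0]
    - [0,0,0]
    - [0,0,0]
  fingers: [-1,-1,-1,-1,-1,-1,-1,-1,-1,-1]

```text
time: 4.52
eef_pos: [664.2, -104.9, 151.7]
eef_rot: [0.0, 0.051, 0.999, -0.001]
contact_force: [0.1, -0.4, -2.8]
opening: 0.505
```

```bash
python3 - <<'E'
from lib import *
R,t,s=pose();print(t,s["opening"],s["contact_force"],s["time"])
go(620,430,150,.12+np.pi/2)
E
```

```text
[ 664.23273928 -104.91308412  151.71565963] 0.504716651848144 [ 0.05831861 -0.35378626 -2.83431446] 4.5167
shift m [0.0984 0.5276 0.001 ] turn [ -0.08   0.03 -12.72]
```

Call:
jog_arm:
  linear:
    - [0.002,0.01,0]
    - [0.006,0.03,0]
    - [0.011,0.06,0]
    - [0.017,0.09,0]
    - [0.022,0.12,0]
    - [0.028,0.15,0]
    - [0.034,0.18,0]
    - [0.039,0.21,0]
    - [0.045,0.24,0]
    - [0.05,0.268,0]
  twist:
    - [0,0,0]
    - [0,0,0]
    - [0,0,0]
    - [0,0,0]
    - [0,0,0]
    - [0,0,0]
    - [0,0,0]
    - [0,0,0]
    - [0,0,0]
    - [0,0,0]
  fingers: [-1,-1,-1,-1,-1,-1,-1,-1,-1,-1]

```text
time: 5.35
eef_pos: [640.0, 169.0, 149.6]
eef_rot: [-0.001, 0.051, 0.999, -0.001]
contact_force: [0.5, 0.1, -2.6]
opening: 0.504
```

Call:
jog_arm:
  linear:
    - [0.006,0.03,0]
    - [0.011,0.06,0]
    - [0.017,0.09,0]
    - [0.022,0.12,0]
    - [0.028,0.15,0]
    - [0.034,0.18,0]
    - [0.039,0.21,0]
    - [0.044,0.235,0]
    - [0.048,0.255,0]
    - [0.049,0.262,0]
  twist:
    - [0,0,-2]
    - [0,0,-4]
    - [0,0,-6]
    - [0,0,-8]
    - [0,0,-10]
    - [0,0,-11]
    - [0,0,-12]
    - [0,0,-12.7]
    - [0,0,-12.7]
    - [0,0,-12.7]
  fingers: [-1,-1,-1,-1,-1,-1,-1,-1,-1,-1]

```text
time: 6.18
eef_pos: [615.5, 437.9, 147.2]
eef_rot: [-0.002, -0.061, 0.998, -0.001]
contact_force: [-0.4, 0.8, -4.1]
opening: 0.505
```

```bash
python3 - <<'E'
from lib import *
for i in range(4): cam("wrist")
R,t,s=pose();print(t,s["opening"],s["contact_force"],s["joint_vel"].round(3),s["time"])
C=cam("wrist","w3")
print(plates(C,600))
it=[]
P,sc=fit("out_con",C,511,417,[.12],4,r=8);print(P,sc);it.append(("out_con",P,4))
yaw=np.arctan2(R[1,1],R[0,1]);zh=t[2]-18
p,sc=fit("con",C,t[0],t[1],yaw-np.pi/2+np.arange(-.06,.07,.02),zh,r=6);print(p,sc,"tool",t,yaw-np.pi/2);it.append(("con",p,zh))
cv2.imwrite("pics/w3full.png",C[0])
overlay(C,it,"w3.png",(60,0,460,300),2)
E
```

```text
[617.17922179 433.54988091 148.12109888] 0.5059343528916606 [ 0.00622925 -0.22809848 -3.7661396 ] [-0.018 -0.011  0.003  0.    -0.     0.001] 6.3833
[(607.2017211914062, 271.57049560546875, 102.26929473876953, 102.4289321899414, np.float64(0.18842004528267842), array([103.96455696, 139.77721519])), (510.22930908203125, 418.9101257324219, 101.67453002929688, 102.58503723144531, np.float64(0.11965785843759136), array([260.30114943,  54.97931034]))]
[5.11008813e+02 4.19232618e+02 1.19343843e-01] 529.9852294921875
[6.13503141e+02 4.32334070e+02 1.22553189e-01] 275.6729431152344 tool [617.17922179 433.54988091 148.12109888] 0.12013096610901708
```

View pics/w3.png

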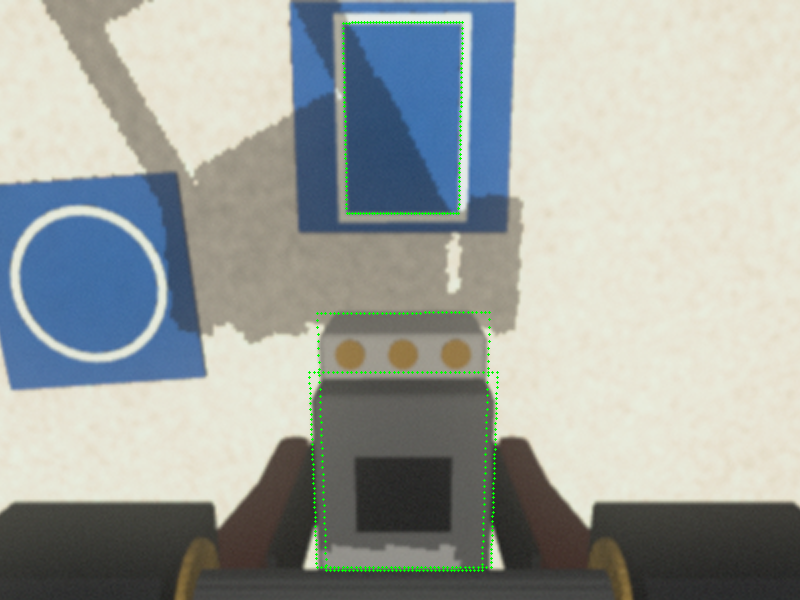

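The round plate is at the left (90,285) and the rectangular one at the top (403,118). The outline fit is good. The fit on the held contactor locked onto the wrong edges, because its front edge at y=312 is the underside, so I'll scan it locally along tool x.

```bash
python3 - <<'E'
from lib import *
R,t,s=pose();C=pickle.load(open("w3.pkl","rb"))
a=np.arctan2(R[1,1],R[0,1])-np.pi/2
G=cv2.cvtColor(C[0],cv2.COLOR_BGR2GRAY);G=np.hypot(cv2.Sobel(cv2.GaussianBlur(G,(0,0),1),5,1,0),cv2.Sobel(cv2.GaussianBlur(G,(0,0),1),5,0,1)).astype(np.float32)
# edges: shoulder front edge (x=-37.5,z=40), top-front (x=-26,z=58), underside front(z=0), step foot (-26,40)
for d in np.arange(-7,8,1.):
    r=[]
    for x,z in((-37.5,40),(-26,58),(-37.5,0),(-26,40)):
        y=np.linspace(-15,15,40);q=proj(np.c_[t[0]+np.cos(a)*(x+d)-np.sin(a)*y,t[1]+np.sin(a)*(x+d)+np.cos(a)*y,0*y+z+t[2]-18],C).astype(np.float32)
        r.append(cv2.remap(G,q[:,0].copy(),q[:,1].copy(),1).mean())
    print(d,np.round(r))
go(511,419.2,60,.119+np.pi/2)
E
```

```text
-7.0 [ 7. 22. 18. 24.]
-6.0 [22. 32. 20. 20.]
-5.0 [76. 33. 21. 18.]
-4.0 [71. 32. 17. 19.]
-3.0 [ 13. 150.   9.  20.]
-2.0 [  2. 112.   7.  27.]
-1.0 [ 3. 13.  7. 34.]
0.0 [20. 11. 26. 23.]
1.0 [73. 34. 74. 85.]
2.0 [ 57.  31.  85. 166.]
3.0 [32. 11. 36. 78.]
4.0 [28.  3.  4.  9.]
5.0 [21.  3.  2. 12.]
6.0 [19.  2.  3. 33.]
7.0 [18.  2. 14. 34.]
shift m [ 0.1071 -0.001   0.0889] turn [-0.14 -0.22  0.02]
```

Edges peak at d≈+1.2 to 1.5 mm, so I shift the placing by 1.2 mm.

Call:
jog_arm:
  linear:
    - [0.008,0,0]
    - [0.025,0,0]
    - [0.045,-0.001,0.01]
    - [0.065,-0.001,0.025]
    - [0.085,-0.001,0.045]
    - [0.098,-0.001,0.065]
    - [0.106,-0.001,0.08]
    - [0.108,-0.001,0.089]
    - [0.108,-0.001,0.089]
    - [0.108,-0.001,0.089]
  twist:
    - [0,0,0]
    - [0,0,0]
    - [0,0,0]
    - [0,0,0]
    - [0,0,0]
    - [0,0,0]
    - [0,0,0]
    - [0,0,0]
    - [0,0,0]
    - [0,0,0]
  fingers: [-1,-1,-1,-1,-1,-1,-1,-1,-1,-1]

```text
time: 7.27
eef_pos: [510.8, 418.7, 60.3]
eef_rot: [-0.002, -0.059, 0.998, -0.001]
contact_force: [0.4, 0.9, -2.3]
opening: 0.508
```

```bash
python3 - <<'E'
from lib import *
for i in range(3): cam("wrist")
print(pose()[1]);go(509.8,419.05,22.5,.119+np.pi/2)
E
```

```text
[511.7172268  419.53578311  61.28799131]
shift m [ 0.0019 -0.0002  0.0388] turn [-0.07 -0.09 -0.02]
```

Call:
jog_arm:
  linear:
    - [0.001,0,0.006]
    - [0.0015,0,0.015]
    - [0.0015,0,0.023]
    - [0.0015,0,0.029]
    - [0.0015,0,0.033]
    - [0.0015,0,0.035]
    - [0.0015,0,0.0365]
    - [0.0015,0,0.0375]
    - [0.0015,0,0.038]
    - [0.0015,0,0.038]
  twist:
    - [0,0,0]
    - [0,0,0]
    - [0,0,0]
    - [0,0,0]
    - [0,0,0]
    - [0,0,0]
    - [0,0,0]
    - [0,0,0]
    - [0,0,0]
    - [0,0,0]
  fingers: [-1,-1,-1,-1,-1,-1,-1,-1,-1,-1]

```text
time: 8.25
eef_pos: [510.3, 419.5, 23.5]
eef_rot: [-0.001, -0.059, 0.998, -0.001]
contact_force: [0.3, 0.5, -2.8]
opening: 0.508
```

```bash
cat >> lib.py <<'E'
def settle(n=6):
    """average pose over n camera periods"""
    T=[]
    for i in range(n): cam("wrist");R,t,s=pose();T.append(t)
    print("mean",np.mean(T,0).round(2),"sd",np.std(T,0).round(2),"F",s["contact_force"].round(1),"open",round(s["opening"]*88,1),"t",s["time"]);return R,np.mean(T,0),s
E
python3 -c "
from lib import *
settle()"
```

```text
mean [510.29 419.45  23.56] sd [0.04 0.04 0.05] F [-0.7 -0.1 -3.2] open 44.7 t 8.55
```

Call:
jog_arm:
  linear:
    - [0.0004,-0.0003,0.001]
    - [0.0004,-0.0003,0.0016]
    - [0.0004,-0.0003,0.002]
    - [0.0004,-0.0003,0.002]
  twist:
    - [0,0,0]
    - [0,0,0]
    - [0,0,0]
    - [0,0,0]
  fingers: [-1,-1,-1,-1]

```text
time: 8.88
eef_pos: [509.8, 419.0, 21.8]
eef_rot: [-0.001, -0.059, 0.998, -0.001]
contact_force: [-0.9, -1.1, 1.1]
opening: 0.506
```

Call:
jog_arm:
  linear:
    - [0,0,0]
    - [0,0,0]
    - [0,0,0]
    - [0,0,0]
    - [0,0,0]
    - [0,0,0]
  twist:
    - [0,0,0]
    - [0,0,0]
    - [0,0,0]
    - [0,0,0]
    - [0,0,0]
    - [0,0,0]
  fingers: [0.3,1,1,1,1,1]

```text
time: 9.38
eef_pos: [509.9, 419.1, 21.8]
eef_rot: [-0.001, -0.059, 0.998, -0.001]
contact_force: [0.3, 0.8, 0.9]
opening: 0.924
```

Call:
jog_arm:
  linear:
    - [0,0,-0.01]
    - [0,0,-0.03]
    - [0,0,-0.055]
    - [0,0,-0.085]
    - [0,0,-0.115]
    - [0,0,-0.14]
    - [0,0,-0.16]
    - [0,0,-0.17]
    - [0,0,-0.17]
    - [0,0,-0.17]
  twist:
    - [0,0,0]
    - [0,0,0]
    - [0,0,0]
    - [0,0,0]
    - [0,0,0]
    - [0,0,0]
    - [0,0,0]
    - [0,0,0]
    - [0,0,0]
    - [0,0,0]
  fingers: [1,1,1,1,1,1,1,1,1,1]

```text
time: 10.22
eef_pos: [510.0, 419.2, 191.9]
eef_rot: [-0.0, -0.059, 0.998, -0.0]
contact_force: [0.4, -0.0, 0.4]
opening: 0.998
```

```bash
cat >> lib.py <<'E'
def check(m,o,x,y,a,fn):
    """fit placed object m on outline o and print offset in outline axes; save overlay"""
    settle(4);C=cam("wrist",fn);P,_=fit(o,C,x,y,[a],4,r=8);p,_=fit(m,C,P[0],P[1],P[2]+np.arange(-.12,.13,.04),4.,r=8)
    c,s=np.cos(P[2]),np.sin(P[2]);d=p[:2]-P[:2];print("outline",P.round(2),"obj",p.round(2),"offset",round(c*d[0]+s*d[1],2),round(c*d[1]-s*d[0],2),"yaw err",round(p[2]-P[2],3))
    q=proj([[x,y,4]],C)[0].astype(int);x0=max(0,q[0]-80);y0=max(0,q[1]-75);overlay(C,[(o,P,4),(m,p,4)],fn+".png",(x0,y0,x0+160,y0+150),4);return C
E
python3 -c "
from lib import *
check('con','out_con',511,419,.119,'c1')
go(671,80,190,1.217+np.pi/2)"
```

```text
mean [509.33 418.64 190.24] sd [0.1  0.08 0.32] F [-0.  -0.1 -0.1] open 87.8 t 10.4167
outline [5.1172e+02 4.1899e+02 1.2000e-01] obj [5.1013e+02 4.1867e+02 1.7000e-01] offset -1.62 -0.13 yaw err 0.047
shift m [-0.1203 -0.3555  0.0006] turn [-2.9000e-01  1.0000e-02  1.1707e+02]
```

View pics/c1.png

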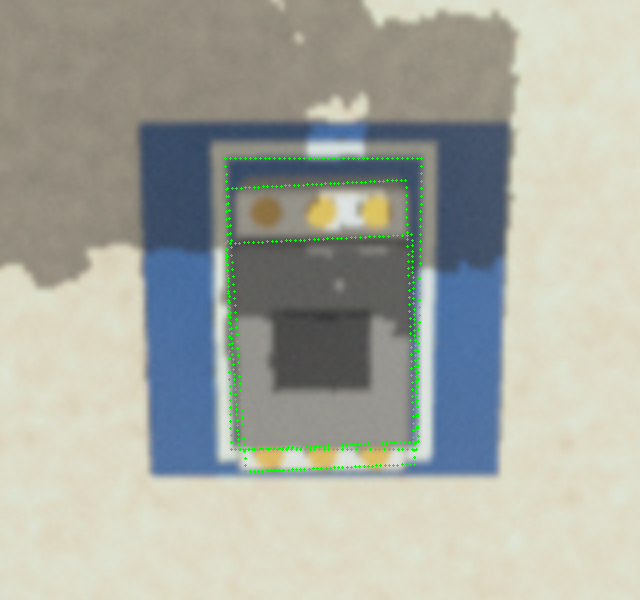

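The contactor stands upright inside its outline. The fitted yaw is disturbed by shadows, so I'll scan individual edges to get the offset.

```bash
cat >> lib.py <<'E'
def scan(C,x,y,a,z,edges,rng=5):
    """edges: (p0,p1) 3D model segments; prints the best shift of each along its own normal (in-plane)"""
    G=np.zeros(C[0].shape[:2],np.float32)
    for k in range(3):
        b=cv2.GaussianBlur(C[0][...,k],(0,0),.8).astype(np.float32);G+=np.hypot(cv2.Sobel(b,5,1,0),cv2.Sobel(b,5,0,1))
    D=np.arange(-rng,rng+.1,.25);c,s=np.cos(a),np.sin(a)
    for p0,p1 in edges:
        L=np.linspace(p0,p1,50);n=np.array([p1[1]-p0[1],p0[0]-p1[0]],float);n=np.abs(n/np.linalg.norm(n));v=[]
        for d in D:
            X=L[:,0]+d*n[0];Y=L[:,1]+d*n[1];q=proj(np.c_[x+c*X-s*Y,y+s*X+c*Y,L[:,2]+z],C).astype(np.float32)
            v.append(np.median(cv2.remap(G,q[:,0].copy(),q[:,1].copy(),1)))
        v=np.array(v);pk=[i for i in range(1,len(v)-1) if v[i]>=v[i-1] and v[i]>v[i+1]];pk=sorted(pk,key=lambda i:-v[i])[:3]
        print(p0,p1,"peaks",[(float(D[i]),int(v[i])) for i in pk])
E
python3 - <<'E'
from lib import *
C=pickle.load(open("c1.pkl","rb"))
scan(C,511.72,418.99,.12,4,[((-37.5,-18,40),(-37.5,18,40)),((-26,-18,40),(-26,18,40)),((26,-18,58),(26,18,58)),((37.5,-18,40),(37.5,18,40)),
((-20,-22.5,58),(20,-22.5,58)),((-20,22.5,58),(20,22.5,58)),((2,-22.5,58),(20,-22.5,58)),((2,22.5,58),(20,22.5,58)),((-36,22.5,40),(-28,22.5,40)),((-36,-22.5,40),(-28,-22.5,40))])
E
```

```text
(-37.5, -18, 40) (-37.5, 18, 40) peaks [(0.0, 404), (3.5, 230)]
(-26, -18, 40) (-26, 18, 40) peaks [(-0.5, 480), (2.0, 126), (4.0, 111)]
(26, -18, 58) (26, 18, 58) peaks [(-0.25, 457), (3.75, 432), (2.25, 263)]
(37.5, -18, 40) (37.5, 18, 40) peaks [(-2.25, 433), (1.25, 408)]
(-20, -22.5, 58) (20, -22.5, 58) peaks [(-1.0, 695), (-4.5, 689), (-1.75, 647)]
(-20, 22.5, 58) (20, 22.5, 58) peaks [(0.75, 806), (4.5, 748), (-2.25, 180)]
(2, -22.5, 58) (20, -22.5, 58) peaks [(-4.25, 700), (-1.0, 698), (2.0, 137)]
(2, 22.5, 58) (20, 22.5, 58) peaks [(0.75, 784), (4.75, 778), (-2.25, 185)]
(-36, 22.5, 40) (-28, 22.5, 40) peaks [(-1.75, 421), (2.25, 414)]
(-36, -22.5, 40) (-28, -22.5, 40) peaks [(0.75, 342), (-2.25, 316), (4.75, 243)]
```

Edge offsets are under about 1 mm, so the contactor is placed. On to the transformer.

Call:
jog_arm:
  linear:
    - [-0.008,-0.025,0]
    - [-0.021,-0.062,0]
    - [-0.034,-0.1,0]
    - [-0.047,-0.138,0]
    - [-0.06,-0.176,0]
    - [-0.073,-0.215,0]
    - [-0.086,-0.253,0]
    - [-0.099,-0.29,0]
    - [-0.111,-0.328,0]
    - [-0.12,-0.355,0]
  twist:
    - [0,0,6]
    - [0,0,12]
    - [0,0,18]
    - [0,0,24]
    - [0,0,30]
    - [0,0,36]
    - [0,0,42]
    - [0,0,48]
    - [0,0,54]
    - [0,0,60]
  fingers: [1,1,1,1,1,1,1,1,1,1]

```text
time: 11.3
eef_pos: [671.3, 77.2, 189.6]
eef_rot: [-0.001, 0.451, 0.893, -0.002]
contact_force: [-0.8, -0.4, 0.3]
opening: 1.004
```

```bash
python3 -c "
from lib import *
go(671,80,190,1.217+np.pi/2)"
```

```text
shift m [ 0.0024  0.0014 -0.0004] turn [-0.28  0.17 56.69]
```

Call:
jog_arm:
  linear:
    - [0.0024,0.0014,0]
    - [0.0024,0.0014,0]
    - [0.0024,0.0014,0]
    - [0.0024,0.0014,0]
    - [0.0024,0.0014,0]
    - [0.0024,0.0014,0]
    - [0.0024,0.0014,0]
    - [0.0024,0.0014,0]
    - [0.0024,0.0014,0]
    - [0.0024,0.0014,0]
  twist:
    - [0,0,7]
    - [0,0,14]
    - [0,0,21]
    - [0,0,28]
    - [0,0,35]
    - [0,0,42]
    - [0,0,49]
    - [0,0,54]
    - [0,0,56.7]
    - [0,0,56.7]
  fingers: [1,1,1,1,1,1,1,1,1,1]

```text
time: 12.13
eef_pos: [670.5, 79.9, 188.5]
eef_rot: [-0.0, 0.821, 0.571, -0.003]
contact_force: [-0.5, -0.2, -0.2]
opening: 0.997
```

```bash
python3 - <<'E'
from lib import *
settle(6);C=cam("wrist","w4")
p,s=fit("tra",C,671,80,np.arange(1.1,1.34,.02));print(p,s)
overlay(C,[("tra",p,0)],"w4.png",(180,80,360,230),4)
scan(C,*p,0,[((-31,-20,62),(-31,20,62)),((31,-20,62),(31,20,62)),((-28,-23,62),(28,-23,62)),((-28,23,62),(28,23,62)),((-31,-28,4),(-31,28,4)),((31,-28,4),(31,28,4))])
go(p[0],p[1],33,p[2]+np.pi/2)
E
```

```text
mean [670.76  79.92 189.05] sd [0.11 0.02 0.25] F [ 0.3 -0.8 -0.9] open 88.0 t 12.4333
[671.25279725  80.91816155   1.23572638] 298.5780944824219
(-31, -20, 62) (-31, 20, 62) peaks [(0.5, 355)]
(31, -20, 62) (31, 20, 62) peaks [(-0.5, 276), (-4.75, 14)]
(-28, -23, 62) (28, -23, 62) peaks [(0.0, 335), (-3.75, 333), (-4.5, 317)]
(-28, 23, 62) (28, 23, 62) peaks [(-0.25, 302), (4.0, 265), (3.5, 260)]
(-31, -28, 4) (-31, 28, 4) peaks [(4.25, 193)]
(31, -28, 4) (31, 28, 4) peaks [(-0.25, 825), (-4.0, 136)]
shift m [0.0018 0.0004 0.1565] turn [-0.17  0.27 -1.04]
```

View pics/w4.png

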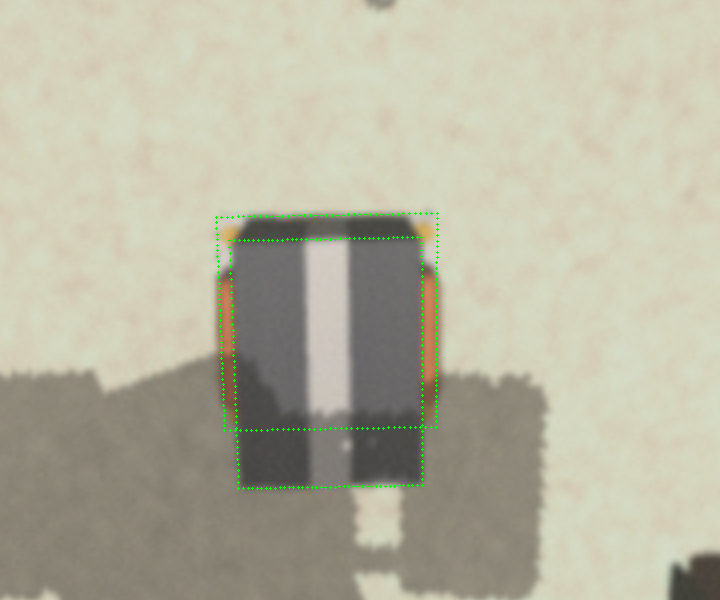

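The fit on the transformer is good. I'll grip above the coil at TCP z 36.

Call:
jog_arm:
  linear:
    - [0.0017,0.0004,0.01]
    - [0.0017,0.0004,0.03]
    - [0.0017,0.0004,0.055]
    - [0.0017,0.0004,0.08]
    - [0.0017,0.0004,0.105]
    - [0.0017,0.0004,0.125]
    - [0.0017,0.0004,0.14]
    - [0.0017,0.0004,0.149]
    - [0.0017,0.0004,0.153]
    - [0.0017,0.0004,0.153]
  twist:
    - [0,0,-0.6]
    - [0,0,-0.6]
    - [0,0,-0.6]
    - [0,0,-0.6]
    - [0,0,-0.6]
    - [0,0,-0.6]
    - [0,0,-0.6]
    - [0,0,-0.6]
    - [0,0,-0.6]
    - [0,0,-0.6]
  fingers: [1,1,1,1,1,1,1,1,1,1]

```text
time: 13.32
eef_pos: [671.0, 80.9, 35.8]
eef_rot: [-0.0, 0.817, 0.576, -0.003]
contact_force: [-0.0, 0.1, -0.0]
opening: 0.998
```

Call:
jog_arm:
  linear:
    - [0,0,0]
    - [0,0,0]
    - [0,0,0]
    - [0,0,0]
    - [0,0,0]
    - [0,0,0]
    - [0,0,0]
    - [0,0,0]
    - [0,0,0]
    - [0,0,0]
  twist:
    - [0,0,0]
    - [0,0,0]
    - [0,0,0]
    - [0,0,0]
    - [0,0,0]
    - [0,0,0]
    - [0,0,0]
    - [0,0,0]
    - [0,0,0]
    - [0,0,0]
  fingers: [-1,-1,-1,-1,-1,-1,-1,-1,-1,-1]
  force: 50

```text
time: 14.15
eef_pos: [671.0, 80.9, 35.8]
eef_rot: [-0.0, 0.817, 0.576, -0.003]
contact_force: [0.6, -0.5, -0.6]
opening: 0.277
```

```bash
python3 - <<'E'
from lib import *
R,t,s=settle(4);print(np.arctan2(R[1,1],R[0,1])-np.pi/2+np.pi)
E
```

```text
mean [670.97  80.89  35.75] sd [0.02 0.02 0.01] F [ 0.2 -0.1 -0. ] open 8.7 t 14.35
1.2282137810808145
```

The opening fell to 8.7 mm, so nothing is gripped. I'll look.

```bash
python3 - <<'E'
from lib import *
R,t,s=settle(2);C=cam("wrist","w5");cv2.imwrite("pics/w5.png",cv2.resize(C[0],(640,480)))
print(s["contact_force"],s["joint_torque"])
T=cam("top","t5");q=proj([[671,81,0]],T)[0].astype(int);print(q)
cv2.imwrite("pics/t5.png",cv2.resize(T[0][q[1]-60:q[1]+60,q[0]-80:q[0]+80],None,fx=4,fy=4,interpolation=cv2.INTER_CUBIC))
E
```

```text
mean [670.98  80.86  35.75] sd [0.01 0.02 0.01] F [-0.1 -0.3 -0.7] open 1.5 t 14.45
[-0.06256348 -0.26510084 -0.66297862] [-1.28291576e-04 -6.40085220e+01 -2.24637079e+01  4.67614713e-02
  4.65651392e-03  4.17348247e-05]
[219 136]
```

View pics/w5.png

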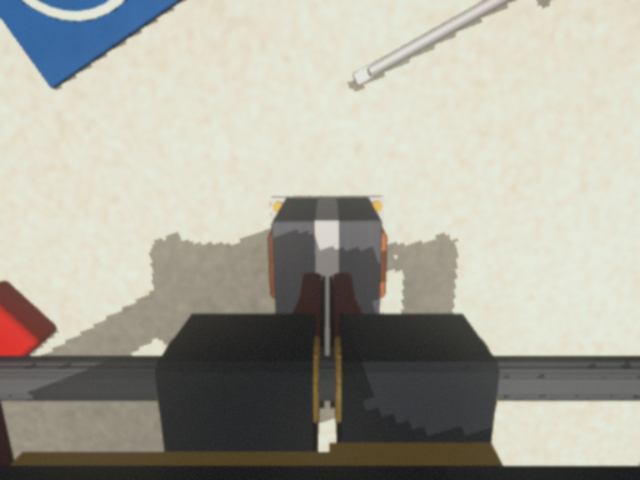

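```bash
python3 - <<'E'
from lib import *
C=pickle.load(open("w5.pkl","rb"))
p,s=fit("tra",C,671,80,np.arange(1.0,1.5,.04),r=50);print(p,s,proj([[671,81,36]],C))
overlay(C,[("tra",p,0)],"w5o.png",(120,120,420,350),2)
T=pickle.load(open("t5.pkl","rb"))
E
```

```text
[671.0108078   80.33159009   1.23496137] 212.54904174804688 [[260.99170975 215.48965588]]
```

View pics/t5.png

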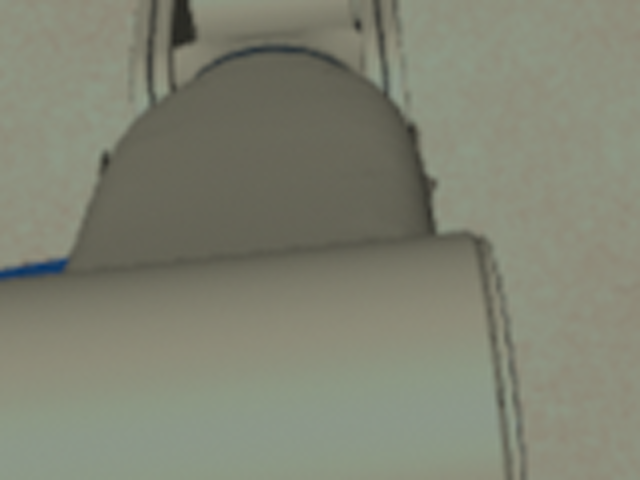

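The transformer is unmoved, yet the fingers shut at its middle. I'll check where the fingertips really are by marking predicted tip points.

```bash
python3 - <<'E'
from lib import *
C=pickle.load(open("w5.pkl","rb"));R,t,s=pose();print(t,s["joint_pos"],s["opening"])
k=5;f=cv2.resize(C[0],None,fx=k,fy=k,interpolation=cv2.INTER_CUBIC)
for z,col in((0,(0,255,0)),(26,(0,0,255))):
    P=t+np.array([R@np.array([dx,dy,-z]) for dx in(-10,10) for dy in(-10,0,10)])
    for q in proj(P,C): cv2.circle(f,tuple(int(v) for v in (q+.5)*k),4,col,-1)
cv2.imwrite("pics/w5z.png",f[150*k:262*k,190*k:340*k])
E
```

```text
[671.01417946  80.8820688   35.77767677] [ 0.10384893  0.68233866  1.58395382 -0.00382248  0.88091913  0.44890102] 0.007858424045250934
```

View pics/w5z.png

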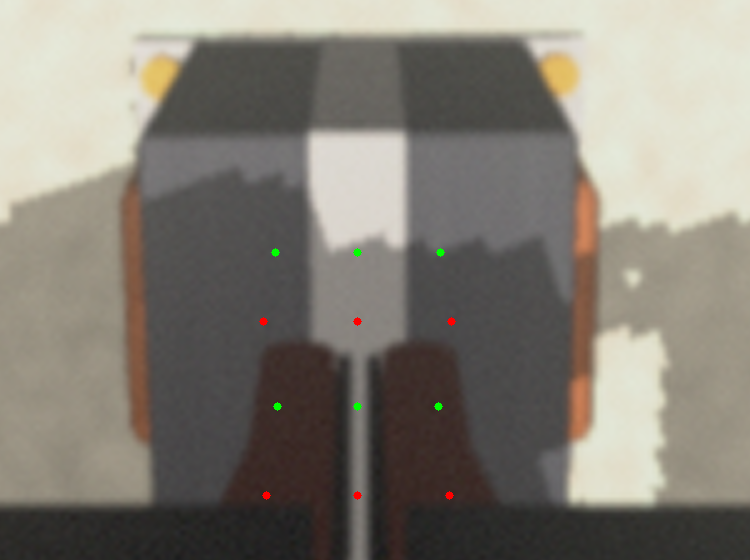

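The closed tips show about 6 mm above the core top. In the earlier view the open tips also measure about 33 mm nearer the camera than the reported TCP. So the physical fingertips are about 33 mm short of the reported TCP, and the contactor was held by its top edge. I'll open and go 32 mm lower, watching the force.

Call:
jog_arm:
  linear:
    - [0,0,0]
    - [0,0,0]
    - [0,0,0]
    - [0,0,0]
    - [0,0,0]
    - [0,0,0]
    - [0,0,0]
    - [0,0,0]
    - [0,0,0]
    - [0,0,0]
  twist:
    - [0,0,0]
    - [0,0,0]
    - [0,0,0]
    - [0,0,0]
    - [0,0,0]
    - [0,0,0]
    - [0,0,0]
    - [0,0,0]
    - [0,0,0]
    - [0,0,0]
  fingers: [1,1,1,1,1,1,1,1,1,1]

```text
time: 15.38
eef_pos: [671.0, 80.9, 35.8]
eef_rot: [-0.0, 0.817, 0.576, -0.003]
contact_force: [0.1, 0.1, 0.5]
opening: 0.723
```

Call:
jog_arm:
  linear:
    - [0,0,0.003]
    - [0,0,0.006]
    - [0,0,0.01]
    - [0,0,0.014]
    - [0,0,0.018]
    - [0,0,0.02]
    - [0,0,0.02]
    - [0,0,0.02]
  twist:
    - [0,0,0]
    - [0,0,0]
    - [0,0,0]
    - [0,0,0]
    - [0,0,0]
    - [0,0,0]
    - [0,0,0]
    - [0,0,0]
  fingers: [1,1,1,1,1,1,1,1]

```text
time: 16.05
eef_pos: [670.8, 80.8, 15.5]
eef_rot: [-0.0, 0.817, 0.576, -0.003]
contact_force: [-1.2, 0.5, -0.2]
opening: 1.001
```

Call:
jog_arm:
  linear:
    - [0,0,0.003]
    - [0,0,0.006]
    - [0,0,0.009]
    - [0,0,0.011]
    - [0,0,0.011]
    - [0,0,0.011]
  twist:
    - [0,0,0]
    - [0,0,0]
    - [0,0,0]
    - [0,0,0]
    - [0,0,0]
    - [0,0,0]
  fingers: [1,1,1,1,1,1]

```text
time: 16.55
eef_pos: [670.5, 80.7, 4.3]
eef_rot: [-0.0, 0.817, 0.576, -0.004]
contact_force: [0.6, 0.3, -0.5]
opening: 1.003
```

Call:
jog_arm:
  linear:
    - [0,0,0]
    - [0,0,0]
    - [0,0,0]
    - [0,0,0]
    - [0,0,0]
    - [0,0,0]
    - [0,0,0]
    - [0,0,0]
    - [0,0,0]
    - [0,0,0]
  twist:
    - [0,0,0]
    - [0,0,0]
    - [0,0,0]
    - [0,0,0]
    - [0,0,0]
    - [0,0,0]
    - [0,0,0]
    - [0,0,0]
    - [0,0,0]
    - [0,0,0]
  fingers: [-1,-1,-1,-1,-1,-1,-1,-1,-1,-1]
  force: 50

```text
time: 17.38
eef_pos: [670.7, 80.7, 4.4]
eef_rot: [-0.0, 0.817, 0.576, -0.003]
contact_force: [1.6, -0.3, -0.2]
opening: 0.52
```

```bash
python3 - <<'E'
from lib import *
R,t,s=settle(3)
E
```

```text
mean [670.78  80.71   4.37] sd [0.01 0.01 0.02] F [ 1.1 -1.3 -0.9] open 46.0 t 17.5333
```

Opening 46.0 mm, the core is gripped. Lifting.

Call:
jog_arm:
  linear:
    - [0,0,-0.004]
    - [0,0,-0.012]
    - [0,0,-0.025]
    - [0,0,-0.045]
    - [0,0,-0.065]
    - [0,0,-0.085]
    - [0,0,-0.105]
    - [0,0,-0.12]
    - [0,0,-0.128]
    - [0,0,-0.13]
  twist:
    - [0,0,0]
    - [0,0,0]
    - [0,0,0]
    - [0,0,0]
    - [0,0,0]
    - [0,0,0]
    - [0,0,0]
    - [0,0,0]
    - [0,0,0]
    - [0,0,0]
  fingers: [-1,-1,-1,-1,-1,-1,-1,-1,-1,-1]

```text
time: 18.37
eef_pos: [672.4, 81.3, 136.8]
eef_rot: [0.001, 0.817, 0.576, -0.002]
contact_force: [0.8, 0.6, -7.4]
opening: 0.516
```

```bash
python3 - <<'E'
from lib import *
R,t,s=settle(3)
go(614,-377,134,-.111)
E
```

```text
mean [671.27  81.18 134.67] sd [0.47 0.07 0.88] F [-1.3 -0.3 -7.4] open 45.7 t 18.5167
shift m [-0.4505  0.1004  0.0018] turn [ -0.35   0.3  -13.27]
```

Call:
jog_arm:
  linear:
    - [-0.008,0.002,0]
    - [-0.024,0.005,0]
    - [-0.048,0.011,0]
    - [-0.074,0.0165,0]
    - [-0.1,0.022,0]
    - [-0.126,0.028,0]
    - [-0.152,0.034,0]
    - [-0.178,0.04,0]
    - [-0.204,0.045,0]
    - [-0.23,0.051,0]
  twist:
    - [0,0,0]
    - [0,0,0]
    - [0,0,0]
    - [0,0,0]
    - [0,0,0]
    - [0,0,0]
    - [0,0,0]
    - [0,0,0]
    - [0,0,0]
    - [0,0,0]
  fingers: [-1,-1,-1,-1,-1,-1,-1,-1,-1,-1]

```text
time: 19.35
eef_pos: [639.7, -155.3, 133.7]
eef_rot: [-0.001, 0.817, 0.576, -0.005]
contact_force: [0.5, -0.0, -7.5]
opening: 0.521
```

Call:
jog_arm:
  linear:
    - [-0.026,0.006,0]
    - [-0.052,0.012,0]
    - [-0.078,0.017,0]
    - [-0.104,0.023,0]
    - [-0.13,0.029,0]
    - [-0.156,0.035,0]
    - [-0.18,0.04,0]
    - [-0.2,0.0445,0]
    - [-0.212,0.0475,0]
    - [-0.218,0.049,0]
  twist:
    - [0,0,-2]
    - [0,0,-4]
    - [0,0,-6]
    - [0,0,-8]
    - [0,0,-10]
    - [0,0,-11]
    - [0,0,-12]
    - [0,0,-13.2]
    - [0,0,-13.2]
    - [0,0,-13.2]
  fingers: [-1,-1,-1,-1,-1,-1,-1,-1,-1,-1]

```text
time: 20.18
eef_pos: [610.8, -379.6, 133.8]
eef_rot: [-0.002, 0.747, 0.665, -0.005]
contact_force: [-1.1, 0.5, -7.3]
opening: 0.518
```

```bash
python3 - <<'E'
from lib import *
R,t,s=settle(7);C=cam("wrist","w6")
print([np.round(p[:5],2) for p in plates(C,600)])
P,sc=fit("out_tra",C,626,-268.5,[-.11],4,r=8);print(P,sc)
a=np.arctan2(R[1,1],R[0,1])-np.pi/2;zh=t[2]-4.37
scan(C,t[0],t[1],a,zh,[((31,-20,62),(31,20,62)),((-28,-23,62),(28,-23,62)),((0,-23,62),(28,-23,62)),((-28,23,62),(28,23,62)),((0,23,62),(28,23,62)),((31,-28,0),(31,28,0)),((31,-28,4),(31,28,4)),((-31,-20,62),(-31,20,62))])
print("yaw",a)
p,sc=fit("tra",C,t[0],t[1],[a,a-.03,a+.03],zh,r=4);print(p,sc)
cv2.imwrite("pics/w6.png",C[0])
go(P[0],P[1],134,P[2])
E
```

```text
mean [ 612.09 -376.81  134.35] sd [0.55 1.37 0.25] F [ 0.7  1.2 -7.8] open 45.4 t 20.5333
[array([ 5.0369e+02, -4.2631e+02,  7.0250e+01,  8.2000e+01, -2.0000e-01]), array([ 6.2572e+02, -2.7128e+02,  9.5580e+01,  1.0257e+02, -1.1000e-01])]
[ 6.26083264e+02 -2.68416097e+02 -1.13212652e-01] 561.6617431640625
(31, -20, 62) (31, 20, 62) peaks [(0.0, 946), (4.75, 18), (3.75, 17)]
(-28, -23, 62) (28, -23, 62) peaks [(1.0, 182), (-1.25, 21), (-4.5, 21)]
(0, -23, 62) (28, -23, 62) peaks [(1.75, 72), (0.5, 68), (-1.25, 20)]
(-28, 23, 62) (28, 23, 62) peaks [(0.75, 145), (4.5, 24), (2.5, 20)]
(0, 23, 62) (28, 23, 62) peaks [(0.75, 71), (4.5, 18), (3.0, 17)]
(31, -28, 0) (31, 28, 0) peaks [(-3.5, 11), (0.25, 11), (3.25, 10)]
(31, -28, 4) (31, 28, 4) peaks [(4.5, 11), (-2.25, 11), (2.75, 10)]
(-31, -20, 62) (-31, 20, 62) peaks [(-1.0, 304), (-3.25, 25), (4.75, 16)]
yaw -1.6824160711471654
[ 616.28658287 -376.78582883   -1.67638499] 191.66944885253906
shift m [0.1082 0.0012 0.0003] turn [-0.51  0.26  0.1 ]
```

View pics/w6.png

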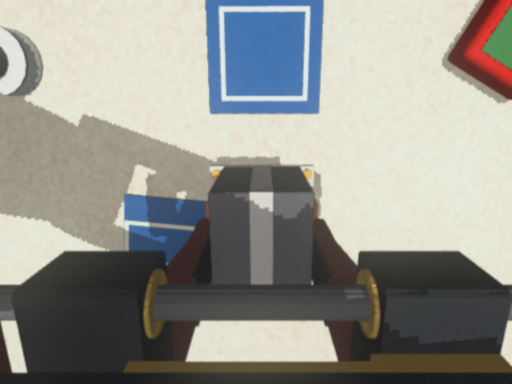

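The square plate is clear at (265,55), and both fits agree to 0.2 mm. Moving over it.

Call:
jog_arm:
  linear:
    - [0.008,0,0]
    - [0.025,0,0]
    - [0.045,0.0005,0.01]
    - [0.065,0.0005,0.025]
    - [0.085,0.0005,0.045]
    - [0.098,0.0005,0.065]
    - [0.105,0.0005,0.08]
    - [0.107,0.0005,0.09]
    - [0.107,0.0005,0.09]
    - [0.107,0.0005,0.09]
  twist:
    - [-0.2,0.1,0.1]
    - [-0.2,0.1,0.1]
    - [-0.2,0.1,0.1]
    - [-0.2,0.1,0.1]
    - [-0.2,0.1,0.1]
    - [-0.2,0.1,0.1]
    - [-0.2,0.1,0.1]
    - [-0.2,0.1,0.1]
    - [-0.2,0.1,0.1]
    - [-0.2,0.1,0.1]
  fingers: [-1,-1,-1,-1,-1,-1,-1,-1,-1,-1]

```text
time: 21.42
eef_pos: [624.5, -269.3, 44.4]
eef_rot: [-0.001, 0.746, 0.666, -0.003]
contact_force: [0.2, -0.5, -7.4]
opening: 0.517
```

```bash
python3 - <<'E'
from lib import *
R,t,s=settle(6)
go(625.3,-269.2,9.5,-.113)
E
```

```text
mean [ 625.23 -270.62   45.62] sd [0.2  0.26 0.21] F [-0.2 -0.7 -7.7] open 45.4 t 21.7167
shift m [0.0016 0.0004 0.0359] turn [-0.22  0.19 -0.06]
```

Call:
jog_arm:
  linear:
    - [0.001,0,0.005]
    - [0.0014,0.0003,0.013]
    - [0.0014,0.0003,0.021]
    - [0.0014,0.0003,0.027]
    - [0.0014,0.0003,0.031]
    - [0.0014,0.0003,0.033]
    - [0.0014,0.0003,0.0345]
    - [0.0014,0.0003,0.0355]
    - [0.0014,0.0003,0.0358]
    - [0.0014,0.0003,0.0358]
  twist:
    - [-0.1,0.1,0]
    - [-0.1,0.1,0]
    - [-0.1,0.1,0]
    - [-0.1,0.1,0]
    - [-0.1,0.1,0]
    - [-0.1,0.1,0]
    - [-0.1,0.1,0]
    - [-0.1,0.1,0]
    - [-0.1,0.1,0]
    - [-0.1,0.1,0]
  fingers: [-1,-1,-1,-1,-1,-1,-1,-1,-1,-1]

```text
time: 22.55
eef_pos: [625.5, -269.5, 9.8]
eef_rot: [-0.0, 0.746, 0.666, -0.001]
contact_force: [-0.3, 0.4, -7.3]
opening: 0.52
```

```bash
python3 - <<'E'
from lib import *
R,t,s=settle(5)
go(625.3,-269.2,8.4,-.113)
E
```

```text
mean [ 625.41 -269.47    9.89] sd [0.04 0.02 0.02] F [-0.2  0.6 -6.8] open 45.7 t 22.8
shift m [ 0.0003 -0.0001  0.0015] turn [-0.1   0.09 -0.06]
```

Call:
jog_arm:
  linear:
    - [0.0003,0,0.0008]
    - [0.0003,0,0.0014]
    - [0.0003,0,0.0018]
    - [0.0003,0,0.0018]
  twist:
    - [0,0,0]
    - [0,0,0]
    - [0,0,0]
    - [0,0,0]
  fingers: [-1,-1,-1,-1]

```text
time: 23.13
eef_pos: [625.5, -269.1, 8.5]
eef_rot: [-0.0, 0.746, 0.666, -0.001]
contact_force: [-0.5, 1.7, -2.3]
opening: 0.524
```

Call:
jog_arm:
  linear:
    - [0,0,0]
    - [0,0,0]
    - [0,0,0]
    - [0,0,0]
    - [0,0,0]
    - [0,0,0]
    - [0,0,0]
    - [0,0,0]
  twist:
    - [0,0,0]
    - [0,0,0]
    - [0,0,0]
    - [0,0,0]
    - [0,0,0]
    - [0,0,0]
    - [0,0,0]
    - [0,0,0]
  fingers: [1,1,1,1,1,1,1,1]

```text
time: 23.8
eef_pos: [625.5, -269.2, 8.4]
eef_rot: [-0.0, 0.746, 0.666, -0.001]
contact_force: [-0.7, -0.0, 0.4]
opening: 0.996
```

Call:
jog_arm:
  linear:
    - [0,0,-0.01]
    - [0,0,-0.03]
    - [0,0,-0.055]
    - [0,0,-0.085]
    - [0,0,-0.115]
    - [0,0,-0.14]
    - [0,0,-0.16]
    - [0,0,-0.175]
    - [0,0,-0.18]
    - [0,0,-0.18]
  twist:
    - [0,0,0]
    - [0,0,0]
    - [0,0,0]
    - [0,0,0]
    - [0,0,0]
    - [0,0,0]
    - [0,0,0]
    - [0,0,0]
    - [0,0,0]
    - [0,0,0]
  fingers: [1,1,1,1,1,1,1,1,1,1]

```text
time: 24.63
eef_pos: [626.7, -269.3, 190.7]
eef_rot: [0.002, 0.746, 0.666, -0.0]
contact_force: [0.6, -0.0, -0.3]
opening: 0.997
```

```bash
python3 - <<'E'
from lib import *
C=check('tra','out_tra',626,-268.5,-.113,'c2')
P,_=fit('out_tra',C,626.1,-268.4,[-.113],4,r=3)
q,_=fit('tra',C,P[0],P[1],P[2]-np.pi/2+np.arange(-.06,.07,.02),4.,r=5);print(q,_)
scan(C,P[0],P[1],P[2]-np.pi/2,4,[((31,-20,62),(31,20,62)),((-31,-20,62),(-31,20,62)),((-28,-23,62),(0,-23,62)),((0,-23,62),(28,-23,62)),((-28,23,62),(0,23,62)),((0,23,62),(28,23,62)),((-31,-20,4),(-31,20,4)),((-31,-20,0),(-31,20,0))])
overlay(C,[("out_tra",P,4),("tra",q,4)],"c2.png",(180,80,340,230),4)
go(391,-246,190,0)
E
```

```text
mean [ 625.35 -268.67  187.79] sd [0.37 0.16 0.79] F [ 0.2 -0.2  0.1] open 87.7 t 24.8333
outline [ 6.2603e+02 -2.6882e+02 -1.1000e-01] obj [ 6.3019e+02 -2.6314e+02 -1.1000e-01] offset 3.5 6.11 yaw err -0.001
[ 625.54259243 -268.99960225   -1.68062088] 294.68182373046875
(31, -20, 62) (31, 20, 62) peaks [(0.25, 404)]
(-31, -20, 62) (-31, 20, 62) peaks [(0.25, 317), (-2.5, 70)]
(-28, -23, 62) (0, -23, 62) peaks [(-4.0, 387), (-4.75, 384), (-0.75, 290)]
(0, -23, 62) (28, -23, 62) peaks [(-4.0, 261), (-0.75, 192)]
(-28, 23, 62) (0, 23, 62) peaks [(3.25, 469), (-0.75, 327)]
(0, 23, 62) (28, 23, 62) peaks [(3.25, 236), (-0.5, 188)]
(-31, -20, 4) (-31, 20, 4) peaks [(0.5, 309)]
(-31, -20, 0) (-31, 20, 0) peaks [(-4.75, 679), (0.75, 310)]
shift m [-0.0042 -0.2351 -0.0022] turn [-0.22  0.04 -6.54]
```

View pics/c2.png

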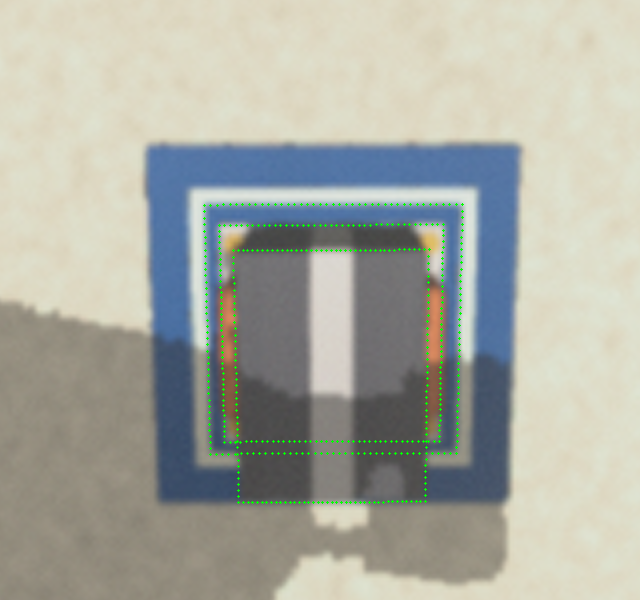

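The transformer stands inside its outline, 0.3 and 0.65 mm off centre. The first "check" fit used the wrong quarter-turn; the second, at the turned yaw, is the right one. Next, the pulley.

Call:
jog_arm:
  linear:
    - [-0.001,-0.02,0]
    - [-0.001,-0.045,0]
    - [-0.002,-0.075,0]
    - [-0.002,-0.105,0]
    - [-0.003,-0.135,0]
    - [-0.004,-0.165,0]
    - [-0.004,-0.195,0]
    - [-0.005,-0.22,0]
    - [-0.005,-0.235,0]
    - [-0.005,-0.235,0]
  twist:
    - [0,0,0]
    - [0,0,0]
    - [0,0,0]
    - [0,0,0]
    - [0,0,0]
    - [0,0,0]
    - [0,0,0]
    - [0,0,0]
    - [0,0,0]
    - [0,0,0]
  fingers: [1,1,1,1,1,1,1,1,1,1]

```text
time: 25.72
eef_pos: [387.7, -245.7, 186.9]
eef_rot: [-0.003, 0.747, 0.665, -0.002]
contact_force: [0.1, -0.2, -0.1]
opening: 1.001
```

```bash
python3 - <<'E'
from lib import *
R,t,s=settle(6);C=cam("wrist","w7")
p,sc=fit("pul",C,389,-248,[0],r=16);print(p,sc)
pl,ps=fit("lim",C,445,-96,np.arange(-1.57,1.57,.06),r=16);print("lim",pl,ps,proj([[*pl[:2],0]],C))
a=np.linspace(0,2*np.pi,120)
overlay(C,[("pul",p,0),("lim",pl,0)],"w7.png",(160,0,420,220),3)
go(p[0],p[1],-3,-.113)
E
```

```text
mean [ 391.51 -246.94  187.68] sd [0.83 0.23 0.13] F [-0.5  0.2 -0.2] open 87.8 t 26.0167
[ 3.91297551e+02 -2.44828249e+02  6.57711415e-02] 218.87649536132812
lim [ 443.68031003 -102.59252524   -1.87444606] 194.1122283935547 [[295.45837336  20.17887667]]
shift m [ 0.0021 -0.      0.1906] turn [-0.22  0.05 -0.03]
```

View pics/w7.png

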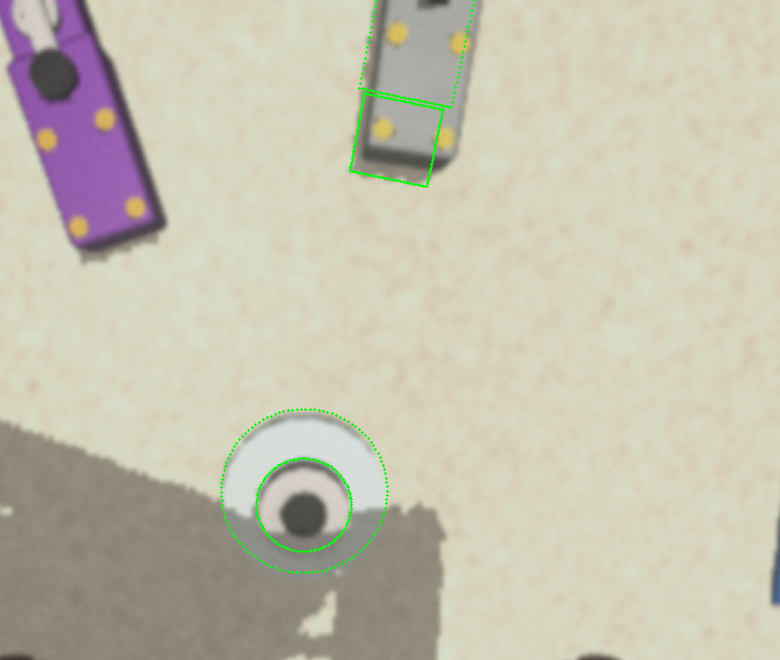

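The pulley is at (304,500) in the crop, and the fitted circle sits about 2 px high. I'll refine the centre from the dark bore.

```bash
cat >> lib.py <<'E'
def bore(C,x,y,h):
    q=proj([[x,y,h]],C)[0];g=cv2.cvtColor(C[0],cv2.COLOR_BGR2GRAY).astype(float)
    Y,X=np.mgrid[:g.shape[0],:g.shape[1]];m=((X-q[0])**2+(Y-q[1])**2<15**2)&(g<95)
    n,l,st,ce=cv2.connectedComponentsWithStats(m.astype(np.uint8));k=1+np.argmax(st[1:,4]);print("bore px",ce[k].round(1),"area",st[k,4]);return back(ce[k],C,h)[0]
E
python3 - <<'E'
from lib import *
C=pickle.load(open("w7.pkl","rb"))
b=bore(C,391.3,-246,48);print(b)
go(*b,-3,-.113)
E
```

```text
bore px [260.7 171.6] area 147
[ 390.73041737 -248.4559733 ]
shift m [-0.0016 -0.0002  0.1906] turn [-0.22  0.05 -0.03]
```

Call:
jog_arm:
  linear:
    - [-0.001,0,0.01]
    - [-0.001,0,0.03]
    - [-0.001,0,0.055]
    - [-0.001,0,0.085]
    - [-0.001,0,0.115]
    - [-0.001,0,0.145]
    - [-0.001,0,0.168]
    - [-0.001,0,0.182]
    - [-0.001,0,0.189]
    - [-0.001,0,0.19]
  twist:
    - [0,0,0]
    - [0,0,0]
    - [0,0,0]
    - [0,0,0]
    - [0,0,0]
    - [0,0,0]
    - [0,0,0]
    - [0,0,0]
    - [0,0,0]
    - [0,0,0]
  fingers: [1,1,1,1,1,1,1,1,1,1]

```text
time: 26.9
eef_pos: [390.2, -247.3, -4.2]
eef_rot: [-0.003, 0.746, 0.666, -0.002]
contact_force: [-0.4, 0.7, 0.1]
opening: 1.001
```

Call:
jog_arm:
  linear:
    - [0,0,0]
    - [0,0,0]
    - [0,0,0]
    - [0,0,0]
    - [0,0,0]
    - [0,0,0]
    - [0,0,0]
    - [0,0,0]
    - [0,0,0]
    - [0,0,0]
  twist:
    - [0,0,0]
    - [0,0,0]
    - [0,0,0]
    - [0,0,0]
    - [0,0,0]
    - [0,0,0]
    - [0,0,0]
    - [0,0,0]
    - [0,0,0]
    - [0,0,0]
  fingers: [-1,-1,-1,-1,-1,-1,-1,-1,-1,-1]
  force: 45

```text
time: 27.73
eef_pos: [390.3, -247.3, -4.1]
eef_rot: [-0.003, 0.746, 0.666, -0.002]
contact_force: [-0.5, 0.4, 1.8]
opening: 0.355
```

```bash
python3 - <<'E'
from lib import *
R,t,s=settle(4)
E
```

```text
mean [ 390.31 -247.33   -4.06] sd [0.01 0.01 0.  ] F [ 1.4 -0.5  3.4] open 30.9 t 27.9333
```

Gripped on the hub. I'll lift and travel to the round-outlined plate.

Call:
jog_arm:
  linear:
    - [0,0,-0.004]
    - [0,0,-0.012]
    - [0,0,-0.025]
    - [0,0,-0.045]
    - [0,0,-0.065]
    - [0,0,-0.085]
    - [0,0,-0.105]
    - [0,0,-0.122]
    - [0,0,-0.132]
    - [0,0,-0.135]
  twist:
    - [0,0,0]
    - [0,0,0]
    - [0,0,0]
    - [0,0,0]
    - [0,0,0]
    - [0,0,0]
    - [0,0,0]
    - [0,0,0]
    - [0,0,0]
    - [0,0,0]
  fingers: [-1,-1,-1,-1,-1,-1,-1,-1,-1,-1]

```text
time: 28.77
eef_pos: [391.8, -247.9, 132.7]
eef_rot: [-0.001, 0.746, 0.666, -0.002]
contact_force: [0.6, -0.3, -2.9]
opening: 0.357
```

Call:
jog_arm:
  linear:
    - [0.008,0.003,0]
    - [0.022,0.008,0]
    - [0.044,0.016,0]
    - [0.068,0.025,0]
    - [0.092,0.034,0]
    - [0.117,0.043,0]
    - [0.142,0.052,0]
    - [0.167,0.061,0]
    - [0.192,0.07,0]
    - [0.217,0.08,0]
  twist:
    - [0,0,0]
    - [0,0,0]
    - [0,0,0]
    - [0,0,0]
    - [0,0,0]
    - [0,0,0]
    - [0,0,0]
    - [0,0,0]
    - [0,0,0]
    - [0,0,0]
  fingers: [-1,-1,-1,-1,-1,-1,-1,-1,-1,-1]

```text
time: 29.6
eef_pos: [495.0, -39.4, 130.9]
eef_rot: [-0.002, 0.746, 0.666, -0.002]
contact_force: [0.3, -0.5, -3.2]
opening: 0.351
```

```bash
python3 - <<'E'
from lib import *
R,t,s=pose();print(t,s["opening"]*88,s["contact_force"]);go(595,161,131,-.113)
E
```

```text
[495.0367875  -39.35791102 130.86675572] 30.897115705171064 [ 0.28403045 -0.46865841 -3.17015731]
shift m [ 0.2104  0.0767 -0.0008] turn [-0.38  0.04 -0.01]
```

Call:
jog_arm:
  linear:
    - [0.025,0.009,0]
    - [0.05,0.018,0]
    - [0.075,0.027,0]
    - [0.1,0.036,0]
    - [0.125,0.045,0]
    - [0.15,0.055,0]
    - [0.175,0.064,0]
    - [0.195,0.071,0]
    - [0.206,0.075,0]
    - [0.21,0.077,0]
  twist:
    - [0,0,0]
    - [0,0,0]
    - [0,0,0]
    - [0,0,0]
    - [0,0,0]
    - [0,0,0]
    - [0,0,0]
    - [0,0,0]
    - [0,0,0]
    - [0,0,0]
  fingers: [-1,-1,-1,-1,-1,-1,-1,-1,-1,-1]

```text
time: 30.43
eef_pos: [594.8, 162.4, 128.7]
eef_rot: [-0.003, 0.745, 0.667, -0.003]
contact_force: [-0.9, -0.1, -3.0]
opening: 0.351
```

```bash
cat >> lib.py <<'E'
def rscan(C,x,y,d,h,arc):
    """radial edge peaks of a circle (diameter d, height h) over world angles arc -> least-squares centre shift and radius"""
    from scipy.optimize import least_squares
    G=np.zeros(C[0].shape[:2],np.float32)
    for k in range(3):
        b=cv2.GaussianBlur(C[0][...,k],(0,0),.8).astype(np.float32);G+=np.hypot(cv2.Sobel(b,5,1,0),cv2.Sobel(b,5,0,1))
    rr=np.arange(d/2-5,d/2+5,.25);pts=[]
    for a in arc:
        q=proj(np.c_[x+rr*np.cos(a),y+rr*np.sin(a),0*rr+h],C).astype(np.float32);v=cv2.remap(G,q[:,0].copy(),q[:,1].copy(),1).ravel();r=rr[v.argmax()];pts.append((x+r*np.cos(a),y+r*np.sin(a)))
    pts=np.array(pts);o=least_squares(lambda p:np.hypot(pts[:,0]-p[0],pts[:,1]-p[1])-p[2],[x,y,d/2],loss="soft_l1",f_scale=.5)
    print("circle",o.x.round(2),"rms",np.sqrt(np.mean(o.fun**2)).round(2));return o.x
E
python3 - <<'E'
from lib import *
R,t,s=settle(7);C=cam("wrist","w8")
print([np.round(p[:5],2) for p in plates(C,600)])
P,sc=fit("out_pul",C,607,271,[0],4,r=8);print(P,sc)
A=np.linspace(0,2*np.pi,72)
rscan(C,P[0],P[1],70,4,A);rscan(C,P[0],P[1],76,4,A)
zh=t[2]+4.06
tx=np.arctan2(R[1,0],R[0,0])
near=tx+np.linspace(-1,1,40)  # side facing the camera
b=bore(C,t[0],t[1],zh+48);print("bore rel",b-t[:2],"tool axes",(R.T@np.r_[b-t[:2],0]).round(2))
for d,h in((32,48),(60,24),(60,0)): c=rscan(C,t[0],t[1],d,zh+h,near);print((R.T@np.r_[c[:2]-t[:2],0]).round(2))
go(P[0],P[1],131,-.113)
cv2.imwrite("pics/w8.png",C[0])
E
```

```text
mean [594.53 160.13 129.56] sd [0.23 0.84 0.42] F [-0.5  0.1 -2.7] open 31.1 t 30.7833
[array([6.0771e+02, 2.7242e+02, 1.0319e+02, 1.0546e+02, 1.9000e-01])]
[6.07667782e+02 2.71147581e+02 3.11140383e-03] 550.0645751953125
circle [607.6  270.95  35.02] rms 2.18
circle [607.6  270.95  35.02] rms 2.18
bore px [260.1 251.7] area 653
bore rel [ 0.02617482 -0.45159785] tool axes [-0.45  0.08 -0.  ]
circle [595.82 166.52  14.42] rms 2.19
[ 6.5   0.56 -0.01]
circle [595.   158.85  29.52] rms 0.67
[-1.21  0.62 -0.  ]
circle [595.6  170.28  20.49] rms 2.07
[ 1.021e+01 -1.000e-01 -1.000e-02]
shift m [ 1.123e-01 -1.000e-04 -8.000e-04] turn [-0.39  0.06 -0.07]
```

Call:
jog_arm:
  linear:
    - [0.008,0,0]
    - [0.025,0,0]
    - [0.045,0,0.01]
    - [0.065,0,0.025]
    - [0.085,0,0.045]
    - [0.1,0,0.065]
    - [0.109,0,0.08]
    - [0.113,0,0.09]
    - [0.113,0,0.09]
    - [0.113,0,0.09]
  twist:
    - [0,0,0]
    - [0,0,0]
    - [0,0,0]
    - [0,0,0]
    - [0,0,0]
    - [0,0,0]
    - [0,0,0]
    - [0,0,0]
    - [0,0,0]
    - [0,0,0]
  fingers: [-1,-1,-1,-1,-1,-1,-1,-1,-1,-1]

```text
time: 31.67
eef_pos: [606.9, 271.6, 40.0]
eef_rot: [-0.002, 0.746, 0.666, -0.003]
contact_force: [-0.1, 0.2, -1.8]
opening: 0.354
```

```bash
python3 - <<'E'
from lib import *
R,t,s=settle(6)
go(607.7,271.85,1,-.113)
E
```

```text
mean [607.93 271.56  41.3 ] sd [0.2  0.03 0.26] F [ 0.6 -0.9 -4. ] open 31.1 t 31.9667
shift m [0.0002 0.     0.0403] turn [-0.31  0.01 -0.11]
```

Call:
jog_arm:
  linear:
    - [0.0002,0,0.006]
    - [0.0002,0,0.015]
    - [0.0002,0,0.024]
    - [0.0002,0,0.031]
    - [0.0002,0,0.0355]
    - [0.0002,0,0.0375]
    - [0.0002,0,0.039]
    - [0.0002,0,0.04]
    - [0.0002,0,0.04]
    - [0.0002,0,0.04]
  twist:
    - [0,0,0]
    - [0,0,0]
    - [0,0,0]
    - [0,0,0]
    - [0,0,0]
    - [0,0,0]
    - [0,0,0]
    - [0,0,0]
    - [0,0,0]
    - [0,0,0]
  fingers: [-1,-1,-1,-1,-1,-1,-1,-1,-1,-1]

```text
time: 32.8
eef_pos: [607.9, 271.9, 1.5]
eef_rot: [-0.002, 0.747, 0.665, -0.002]
contact_force: [-0.6, 0.1, -3.3]
opening: 0.357
```

```bash
python3 - <<'E'
from lib import *
R,t,s=settle(5)
go(607.7,271.85,-.3,-.113)
E
```

```text
mean [607.93 271.91   1.64] sd [0.05 0.03 0.04] F [-0.2 -0.4 -2.3] open 30.9 t 33.05
shift m [-0.     -0.0001  0.0019] turn [-0.29 -0.   -0.11]
```

Call:
jog_arm:
  linear:
    - [0,0,0.0008]
    - [0,0,0.0014]
    - [0,0,0.0019]
    - [0,0,0.0019]
  twist:
    - [0,0,0]
    - [0,0,0]
    - [0,0,0]
    - [0,0,0]
  fingers: [-1,-1,-1,-1]

```text
time: 33.38
eef_pos: [607.9, 271.9, 0.0]
eef_rot: [-0.002, 0.747, 0.665, -0.002]
contact_force: [-1.7, -0.2, 1.7]
opening: 0.351
```

Call:
jog_arm:
  linear:
    - [0,0,0]
    - [0,0,0]
    - [0,0,0]
    - [0,0,0]
    - [0,0,0]
    - [0,0,0]
    - [0,0,0]
    - [0,0,0]
    - [0,0,0]
    - [0,0,0]
  twist:
    - [0,0,0]
    - [0,0,0]
    - [0,0,0]
    - [0,0,0]
    - [0,0,0]
    - [0,0,0]
    - [0,0,0]
    - [0,0,0]
    - [0,0,0]
    - [0,0,0]
  fingers: [1,1,1,1,1,1,1,1,1,1]

```text
time: 34.22
eef_pos: [608.0, 271.9, 0.0]
eef_rot: [-0.002, 0.747, 0.665, -0.002]
contact_force: [0.1, 0.3, 0.9]
opening: 0.996
```

Call:
jog_arm:
  linear:
    - [0,0,-0.01]
    - [0,0,-0.03]
    - [0,0,-0.055]
    - [0,0,-0.085]
    - [0,0,-0.115]
    - [0,0,-0.145]
    - [0,0,-0.17]
    - [0,0,-0.185]
    - [0,0,-0.19]
    - [0,0,-0.19]
  twist:
    - [0,0,0]
    - [0,0,0]
    - [0,0,0]
    - [0,0,0]
    - [0,0,0]
    - [0,0,0]
    - [0,0,0]
    - [0,0,0]
    - [0,0,0]
    - [0,0,0]
  fingers: [1,1,1,1,1,1,1,1,1,1]

```text
time: 35.05
eef_pos: [609.7, 272.1, 192.1]
eef_rot: [-0.001, 0.747, 0.665, -0.0]
contact_force: [0.9, 0.4, 0.6]
opening: 0.999
```

```bash
python3 - <<'E'
from lib import *
R,t,s=settle(5);C=cam("wrist","c3")
P,sc=fit("out_pul",C,607.6,271,[0],4,r=5);print(P,sc)
p,sc=fit("pul",C,P[0],P[1],[0],4,r=6);print(p,sc)
A=np.linspace(0,2*np.pi,72);rscan(C,P[0],P[1],70,4,A);print(bore(C,P[0],P[1],52))
tx=np.arctan2(R[1,0],R[0,0])
for d,h in((32,52),(60,28)): rscan(C,P[0],P[1],d,h,tx+np.linspace(-1.2,1.2,40));rscan(C,P[0],P[1],d,h,A)
T=pickle.load(open("top0.pkl","rb"));print(T["rvec"].shape)
C0=(T["frame"][:,:,::-1].copy(),T["camera_matrix"],cv2.Rodrigues(T["rvec"])[0],np.array(T["tvec"]).ravel())
p,sc=fit("lim",C0,445,-96,np.arange(-3.14,3.14,.06),r=10);print("lim",p,sc)
go(445,-98,190,0.)
E
```

```text
mean [608.18 271.48 188.98] sd [0.35 0.15 0.79] F [-0.   0.9 -0.5] open 88.0 t 35.3
[6.03987560e+02 2.66475025e+02 5.02845353e-02] 388.24627685546875
[6.07966522e+02 2.70416067e+02 5.40818993e-02] 323.4654235839844
circle [604.41 267.65  35.18] rms 2.15
bore px [262.3 171.3] area 154
[607.88524541 270.7467935 ]
circle [602.   265.91  14.93] rms 2.31
circle [601.48 263.14  16.28] rms 2.66
circle [607.18 270.71  29.88] rms 0.92
circle [606.48 269.36  31.19] rms 1.75
(3,)
lim [440.23882004 -96.86047785   1.33862327] 257.9646911621094
shift m [-3.857e-01 -1.197e-01 -3.000e-04] turn [-0.41  0.04 -6.59]
```

The pulley centre is within about 0.7 mm of its outline centre, taking the outline from the unobstructed view. Now the limit switch, the grey one at top-picture (423,316). The purple one at (433,380) is the look-alike and stays put.

Call:
jog_arm:
  linear:
    - [-0.02,-0.006,0]
    - [-0.057,-0.018,0]
    - [-0.095,-0.029,0]
    - [-0.133,-0.041,0]
    - [-0.171,-0.053,0]
    - [-0.209,-0.065,0]
    - [-0.247,-0.077,0]
    - [-0.285,-0.088,0]
    - [-0.322,-0.1,0]
    - [-0.358,-0.111,0]
  twist:
    - [0,0,1]
    - [0,0,2]
    - [0,0,3]
    - [0,0,4]
    - [0,0,5]
    - [0,0,6]
    - [0,0,7]
    - [0,0,8]
    - [0,0,9]
    - [0,0,9]
  fingers: [1,1,1,1,1,1,1,1,1,1]

```text
time: 36.18
eef_pos: [455.2, -72.9, 189.1]
eef_rot: [-0.002, 0.797, 0.604, -0.003]
contact_force: [-0.2, -0.5, -0.4]
opening: 1.003
```

Call:
jog_arm:
  linear:
    - [-0.016,-0.012,0]
    - [-0.026,-0.014,0]
    - [-0.028,-0.014,0]
    - [-0.028,-0.014,0]
    - [-0.028,-0.014,0]
    - [-0.028,-0.014,0]
  twist:
    - [0,0,0]
    - [0,0,0]
    - [0,0,0]
    - [0,0,0]
    - [0,0,0]
    - [0,0,0]
  fingers: [1,1,1,1,1,1]

```text
time: 36.68
eef_pos: [435.1, -95.2, 189.2]
eef_rot: [-0.002, 0.796, 0.605, -0.003]
contact_force: [0.1, 0.7, -0.8]
opening: 1.002
```

```bash
python3 - <<'E'
from lib import *
R,t,s=settle(5);C=cam("wrist","w9")
p,sc=fit("lim",C,443,-98,np.arange(1.1,1.55,.04),r=14);print(p,sc)
overlay(C,[("lim",p,0)],"w9.png",(170,60,360,210),4)
scan(C,*p,0,[((-42,-12,34),(-42,12,34)),((42,-11,28),(42,11,28)),((18,-13,34),(18,13,34)),((-38,-15,34),(0,-15,34)),((-38,15,34),(0,15,34)),((-42,-12,0),(-42,12,0)),((42,-11,0),(42,11,0))])
go(p[0],p[1],-17,p[2]+np.pi/2)
E
```

```text
mean [434.71 -95.35 189.2 ] sd [0.18 0.13 0.01] F [ 1.   0.1 -0.9] open 87.5 t 36.9333
[448.09059909 -93.76718478   1.34931097] 278.97998046875
(-42, -12, 34) (-42, 12, 34) peaks [(-1.25, 366), (3.25, 160), (1.75, 146)]
(42, -11, 28) (42, 11, 28) peaks [(-2.75, 515), (0.25, 438), (4.75, 16)]
(18, -13, 34) (18, 13, 34) peaks [(0.25, 562), (-3.5, 290), (-3.0, 286)]
(-38, -15, 34) (0, -15, 34) peaks [(-1.0, 239), (4.75, 62), (1.75, 57)]
(-38, 15, 34) (0, 15, 34) peaks [(-2.75, 217), (0.25, 206)]
(-42, -12, 0) (-42, 12, 0) peaks [(-3.75, 335)]
(42, -11, 0) (42, 11, 0) peaks [(-4.75, 517), (-1.25, 438), (3.75, 16)]
shift m [0.006  0.0143 0.2061] turn [-0.46  0.13 -2.89]
```

View pics/w9.png

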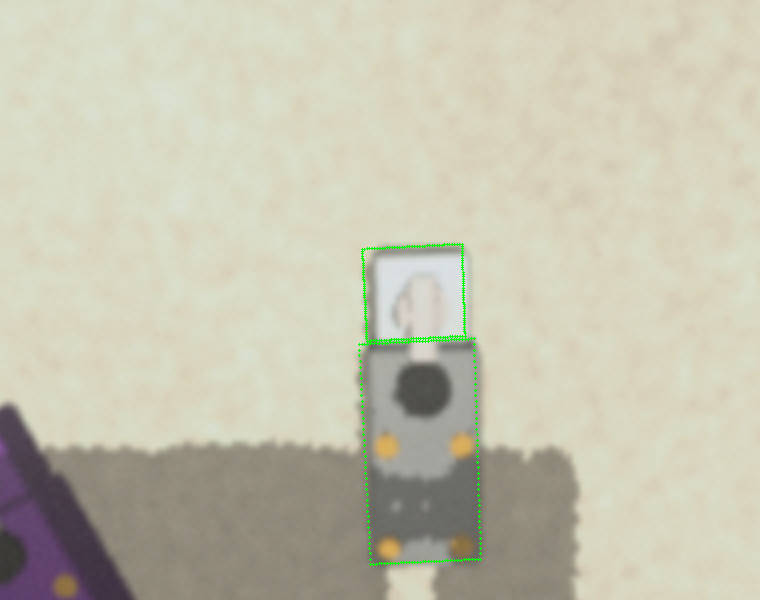

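The grey switch is at (420,400) in the crop, with head, lever and roller as described; the purple one is at lower left. The fit sits about 2 mm off on the left and tilts a bit, so I'll refine it with the four brass screws.

```bash
python3 - <<'E'
from lib import *
C=pickle.load(open("w9.pkl","rb"));R,t,s=pose()
h=cv2.cvtColor(C[0],cv2.COLOR_BGR2HSV);m=((h[...,1]>100)&(h[...,0]>8)&(h[...,0]<28)).astype(np.uint8);m[:,:250]=0;m[:,300:]=0;m[:150]=0;m[205:]=0
n,l,st,ce=cv2.connectedComponentsWithStats(m)
W=[]
for k in range(1,n):
    if st[k,4]>5: W.append(back(ce[k],C,34)[0]);print(ce[k].round(1),st[k,4],W[-1].round(1))
W=np.array(W);c=W.mean(0)
print("centre",c,"tool",(R.T@np.r_[c-t[:2],0]))
# roller (dark) at z~43
g=C[0].max(2);mm=((g<85)).astype(np.uint8);mm[:,:260]=0;mm[:,290:]=0;mm[:145]=0;mm[170:]=0
n,l,st,ce=cv2.connectedComponentsWithStats(mm)
for k in range(1,n):
    if st[k,4]>20: print("roller",ce[k],st[k,4],back(ce[k],C,41)[0])
yaw=1.3205
for a in(1.349,1.335,1.32,1.305):
    print(a);scan(C,448.09,-93.77,a,0,[((-38,-15,34),(0,-15,34)),((-38,15,34),(14,15,34)),((-38,15,34),(-10,15,34)),((-10,15,34),(14,15,34))],4)
print("jaw yaw",np.arctan2(R[1,1],R[0,1]))
E
```

```text
[266.1 171.1] 22 [ 437. -101.]
[285.2 171. ] 23 [ 456.6 -106.3]
[266.5 196.6] 23 [ 430.  -128.4]
[285.  196.2] 19 [ 449.4 -133.3]
centre [ 443.26309167 -117.22602119] tool [-18.40010187  14.33790866  -0.07070041]
roller [275.32631579 157.06315789] 95 [450.48635094 -87.85597139]
1.349
(-38, -15, 34) (0, -15, 34) peaks [(-1.0, 239), (1.75, 57), (3.75, 36)]
(-38, 15, 34) (14, 15, 34) peaks [(0.0, 224), (-3.0, 223), (-3.5, 222)]
(-38, 15, 34) (-10, 15, 34) peaks [(0.5, 200)]
(-10, 15, 34) (14, 15, 34) peaks [(1.0, 477), (0.5, 476), (-3.0, 235)]
1.335
(-38, -15, 34) (0, -15, 34) peaks [(-1.0, 241), (1.75, 57), (3.75, 45)]
(-38, 15, 34) (14, 15, 34) peaks [(1.5, 243), (-3.25, 227), (-0.25, 223)]
(-38, 15, 34) (-10, 15, 34) peaks [(0.0, 202)]
(-10, 15, 34) (14, 15, 34) peaks [(0.75, 481), (-3.0, 236)]
1.32
(-38, -15, 34) (0, -15, 34) peaks [(-1.5, 244), (1.75, 57), (3.75, 55)]
(-38, 15, 34) (14, 15, 34) peaks [(1.5, 289), (-3.0, 225), (-0.5, 219)]
(-38, 15, 34) (-10, 15, 34) peaks [(-0.25, 201)]
(-10, 15, 34) (14, 15, 34) peaks [(1.0, 488), (-3.0, 238)]
1.305
(-38, -15, 34) (0, -15, 34) peaks [(-2.0, 240), (3.75, 63), (1.75, 57)]
(-38, 15, 34) (14, 15, 34) peaks [(1.5, 325), (-3.0, 222), (-0.5, 209)]
(-38, 15, 34) (-10, 15, 34) peaks [(-0.75, 203), (-3.5, 86)]
(-10, 15, 34) (14, 15, 34) peaks [(1.25, 492), (-3.0, 242)]
jaw yaw -0.27201711148522134
```

Screws, roller and edges agree: centre about (449.1, −95.7), yaw 1.313. Descend and grip.

Call:
jog_arm:
  linear:
    - [0.0035,0.014,0.005]
    - [0.0035,0.014,0.03]
    - [0.0035,0.014,0.06]
    - [0.0035,0.014,0.095]
    - [0.0035,0.014,0.13]
    - [0.0035,0.014,0.16]
    - [0.0035,0.014,0.183]
    - [0.0035,0.014,0.199]
    - [0.0035,0.014,0.207]
    - [0.0035,0.014,0.209]
  twist:
    - [0,0,-0.8]
    - [0,0,-0.8]
    - [0,0,-0.8]
    - [0,0,-0.8]
    - [0,0,-0.8]
    - [0,0,-0.8]
    - [0,0,-0.8]
    - [0,0,-0.8]
    - [0,0,-0.8]
    - [0,0,-0.8]
  fingers: [1,1,1,1,1,1,1,1,1,1]

```text
time: 37.82
eef_pos: [446.3, -95.8, -21.1]
eef_rot: [-0.003, 0.792, 0.61, -0.004]
contact_force: [-0.3, -0.4, -0.4]
opening: 1.002
```

Call:
jog_arm:
  linear:
    - [0,0,0]
    - [0,0,0]
    - [0,0,0]
    - [0,0,0]
    - [0,0,0]
    - [0,0,0]
    - [0,0,0]
    - [0,0,0]
    - [0,0,0]
    - [0,0,0]
  twist:
    - [0,0,0]
    - [0,0,0]
    - [0,0,0]
    - [0,0,0]
    - [0,0,0]
    - [0,0,0]
    - [0,0,0]
    - [0,0,0]
    - [0,0,0]
    - [0,0,0]
  fingers: [-1,-1,-1,-1,-1,-1,-1,-1,-1,-1]
  force: 35

```text
time: 38.65
eef_pos: [446.7, -95.9, -21.0]
eef_rot: [-0.003, 0.792, 0.61, -0.004]
contact_force: [0.7, 0.3, 1.2]
opening: 0.338
```

```bash
python3 - <<'E'
from lib import *
R,t,s=settle(4);print(np.arctan2(R[1,1],R[0,1]))
E
```

```text
mean [446.67 -95.92 -21.02] sd [0.02 0.01 0.01] F [ 0.6 -0.   2.5] open 30.1 t 38.85
-0.25795316585101435
```

Gripped at 30.1 mm. Lift and travel, turning about 87°.

Call:
jog_arm:
  linear:
    - [0,0,-0.004]
    - [0,0,-0.012]
    - [0,0,-0.025]
    - [0,0,-0.045]
    - [0,0,-0.068]
    - [0,0,-0.09]
    - [0,0,-0.112]
    - [0,0,-0.13]
    - [0,0,-0.14]
    - [0,0,-0.142]
  twist:
    - [0,0,0]
    - [0,0,0]
    - [0,0,0]
    - [0,0,0]
    - [0,0,0]
    - [0,0,0]
    - [0,0,0]
    - [0,0,0]
    - [0,0,0]
    - [0,0,0]
  fingers: [-1,-1,-1,-1,-1,-1,-1,-1,-1,-1]

```text
time: 39.68
eef_pos: [448.9, -96.1, 122.9]
eef_rot: [-0.002, 0.792, 0.61, -0.003]
contact_force: [0.5, -1.1, -1.8]
opening: 0.34
```

Call:
jog_arm:
  linear:
    - [-0.01,0.001,0]
    - [-0.035,0.004,0]
    - [-0.07,0.008,0]
    - [-0.105,0.012,0]
    - [-0.14,0.016,0]
    - [-0.178,0.02,0]
    - [-0.215,0.025,0]
    - [-0.25,0.029,0]
    - [-0.285,0.033,0]
    - [-0.31,0.036,0]
  twist:
    - [0,0,3]
    - [0,0,8]
    - [0,0,14]
    - [0,0,20]
    - [0,0,26]
    - [0,0,32]
    - [0,0,38]
    - [0,0,44]
    - [0,0,50]
    - [0,0,54]
  fingers: [-1,-1,-1,-1,-1,-1,-1,-1,-1,-1]

```text
time: 40.52
eef_pos: [403.3, -407.2, 122.0]
eef_rot: [-0.001, 0.983, 0.181, -0.004]
contact_force: [-0.3, -0.2, -3.3]
opening: 0.341
```

```bash
python3 - <<'E'
from lib import *
R,t,s=pose();print(t,s["opening"]*88,s["contact_force"]);go(400,-423,121,-.2-np.pi/2)
E
```

```text
[ 403.29569974 -407.24873668  121.96694878] 30.05072627507159 [-0.33259809 -0.24518732 -3.32612443]
shift m [-0.0087  0.0136  0.001 ] turn [-0.06  0.49 32.31]
```

Call:
jog_arm:
  linear:
    - [-0.004,0.006,0]
    - [-0.007,0.01,0]
    - [-0.009,0.013,0]
    - [-0.009,0.014,0]
    - [-0.009,0.014,0]
    - [-0.009,0.014,0]
    - [-0.009,0.014,0]
    - [-0.009,0.014,0]
  twist:
    - [0,0,6]
    - [0,0,12]
    - [0,0,18]
    - [0,0,24]
    - [0,0,29]
    - [0,0,32]
    - [0,0,32.3]
    - [0,0,32.3]
  fingers: [-1,-1,-1,-1,-1,-1,-1,-1]

```text
time: 41.18
eef_pos: [399.3, -422.9, 120.8]
eef_rot: [-0.001, 0.995, -0.099, -0.005]
contact_force: [0.1, -0.0, -2.1]
opening: 0.34
```

```bash
python3 - <<'E'
from lib import *
R,t,s=settle(6);C=cam("wrist","w10")
print([np.round(p[:5],3) for p in plates(C,600)])
P,sc=fit("out_lim",C,509,-445,[-.2],4,r=8);print(P,sc)
a=np.arctan2(R[1,1],R[0,1])+np.pi/2;zh=t[2]+21.02;print("obj yaw nominal",a)
E=[((42,-11,28),(42,11,28)),((42,-11,0),(42,11,0)),((18,-13,34),(18,-6,34)),((18,6,34),(18,13,34)),((-10,-15,34),(14,-15,34)),((-10,15,34),(14,15,34)),((22,-13,28),(40,-13,28)),((22,13,28),(40,13,28))]
scan(C,t[0],t[1],a,zh,E,6)
f=cv2.resize(C[0],(768,576),interpolation=cv2.INTER_CUBIC)
for p0,p1 in E:
    q=proj([( t[0]+np.cos(a)*x-np.sin(a)*y,t[1]+np.sin(a)*x+np.cos(a)*y,z+zh) for x,y,z in(p0,p1)],C)*1.5
    cv2.line(f,tuple(int(v) for v in q[0]),tuple(int(v) for v in q[1]),(0,255,0),1)
for q in proj(place("out_lim",*P,4),C)*1.5: cv2.circle(f,tuple(int(v) for v in q),1,(0,0,255),-1)
cv2.imwrite("pics/w10.png",f)
go(P[0],P[1],121,P[2]-np.pi/2)
E
```

```text
mean [ 399.67 -423.26  121.53] sd [0.16 0.16 0.29] F [ 0.6  0.1 -2.3] open 30.2 t 41.4833
[array([ 5.03297e+02, -4.43486e+02,  1.02850e+02,  8.88600e+01,
       -2.00000e-01]), array([ 5.76448e+02, -2.75272e+02,  8.03370e+01,  1.21790e+01,
       -2.00000e-01])]
[ 5.10010761e+02 -4.44931612e+02 -2.01655174e-01] 340.9349670410156
obj yaw nominal -0.19920498965813627
(42, -11, 28) (42, 11, 28) peaks [(1.75, 675), (-3.75, 296), (-5.25, 236)]
(42, -11, 0) (42, 11, 0) peaks [(1.75, 780), (-3.5, 677), (5.75, 23)]
(18, -13, 34) (18, -6, 34) peaks [(5.0, 492), (2.0, 170), (-1.5, 9)]
(18, 6, 34) (18, 13, 34) peaks [(5.0, 429), (2.0, 138), (-5.0, 10)]
(-10, -15, 34) (14, -15, 34) peaks [(-0.5, 411), (-5.75, 23), (-5.0, 19)]
(-10, 15, 34) (14, 15, 34) peaks [(-1.25, 367), (5.75, 23), (3.5, 23)]
(22, -13, 28) (40, -13, 28) peaks [(0.5, 187), (-1.25, 145), (5.0, 114)]
(22, 13, 28) (40, 13, 28) peaks [(-1.75, 484), (3.0, 25), (3.75, 23)]
shift m [ 0.1122 -0.0008  0.    ] turn [0.07 0.48 0.13]
```

View pics/w10.png

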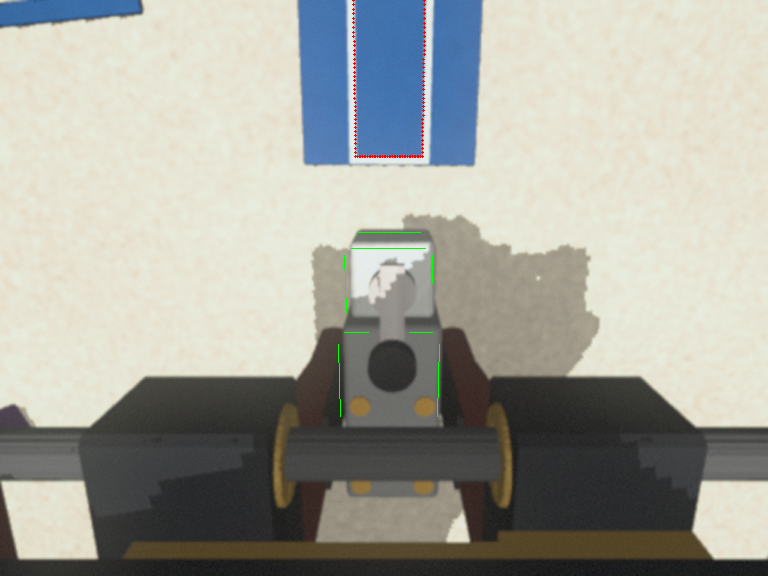

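The switch is held straight with its head towards the plate. The near end of the narrow outline is at (390,157). The switch sits about 1.9 mm ahead of the TCP, so I correct for that and place it.

Call:
jog_arm:
  linear:
    - [0.008,0,0]
    - [0.025,-0.001,0]
    - [0.045,-0.0012,0.01]
    - [0.065,-0.0012,0.025]
    - [0.085,-0.0012,0.045]
    - [0.099,-0.0012,0.065]
    - [0.107,-0.0012,0.08]
    - [0.1104,-0.0012,0.09]
    - [0.1104,-0.0012,0.092]
    - [0.1104,-0.0012,0.092]
  twist:
    - [0.4,0.35,0.1]
    - [0.4,0.35,0.1]
    - [0.4,0.35,0.1]
    - [0.4,0.35,0.1]
    - [0.4,0.35,0.1]
    - [0.4,0.35,0.1]
    - [0.4,0.35,0.1]
    - [0.4,0.35,0.1]
    - [0.4,0.35,0.1]
    - [0.4,0.35,0.1]
  fingers: [-1,-1,-1,-1,-1,-1,-1,-1,-1,-1]

```text
time: 42.37
eef_pos: [507.1, -443.7, 28.3]
eef_rot: [-0.004, 0.995, -0.1, -0.001]
contact_force: [-1.0, -0.1, -3.3]
opening: 0.338
```

```bash
python3 - <<'E'
from lib import *
R,t,s=settle(6)
go(508.3,-444.2,-16,-.2017-np.pi/2)
E
```

```text
mean [ 507.58 -444.57   30.05] sd [0.16 0.21 0.4 ] F [-0.9 -0.5 -2.5] open 30.0 t 42.6667
shift m [ 0.0005 -0.0003  0.0463] turn [-0.28  0.05  0.01]
```

Call:
jog_arm:
  linear:
    - [0.0006,-0.0003,0.006]
    - [0.0006,-0.0003,0.015]
    - [0.0006,-0.0003,0.025]
    - [0.0006,-0.0003,0.034]
    - [0.0006,-0.0003,0.04]
    - [0.0006,-0.0003,0.043]
    - [0.0006,-0.0003,0.045]
    - [0.0006,-0.0003,0.046]
    - [0.0006,-0.0003,0.046]
    - [0.0006,-0.0003,0.046]
  twist:
    - [0,0,0]
    - [0,0,0]
    - [0,0,0]
    - [0,0,0]
    - [0,0,0]
    - [0,0,0]
    - [0,0,0]
    - [0,0,0]
    - [0,0,0]
    - [0,0,0]
  fingers: [-1,-1,-1,-1,-1,-1,-1,-1,-1,-1]

```text
time: 43.5
eef_pos: [508.6, -444.5, -15.5]
eef_rot: [-0.002, 0.995, -0.101, 0.0]
contact_force: [0.8, 0.5, -2.5]
opening: 0.34
```

```bash
python3 - <<'E'
from lib import *
R,t,s=settle(5)
go(508.3,-444.2,-17.3,-.2017-np.pi/2)
E
```

```text
mean [ 508.58 -444.47  -15.33] sd [0.05 0.05 0.05] F [-0.  -0.3 -1.7] open 30.0 t 43.75
shift m [-0.0003 -0.0001  0.0019] turn [-0.27  0.02  0.01]
```

Call:
jog_arm:
  linear:
    - [-0.0002,-0.0002,0.0008]
    - [-0.0002,-0.0002,0.0014]
    - [-0.0002,-0.0002,0.0019]
    - [-0.0002,-0.0002,0.0019]
  twist:
    - [0,0,0]
    - [0,0,0]
    - [0,0,0]
    - [0,0,0]
  fingers: [-1,-1,-1,-1]

```text
time: 44.08
eef_pos: [508.5, -444.2, -16.9]
eef_rot: [-0.002, 0.995, -0.101, 0.0]
contact_force: [-0.3, 0.3, 1.7]
opening: 0.335
```

Call:
jog_arm:
  linear:
    - [0,0,0]
    - [0,0,0]
    - [0,0,0]
    - [0,0,0]
    - [0,0,0]
    - [0,0,0]
    - [0,0,0]
    - [0,0,0]
    - [0,0,0]
    - [0,0,0]
  twist:
    - [0,0,0]
    - [0,0,0]
    - [0,0,0]
    - [0,0,0]
    - [0,0,0]
    - [0,0,0]
    - [0,0,0]
    - [0,0,0]
    - [0,0,0]
    - [0,0,0]
  fingers: [1,1,1,1,1,1,1,1,1,1]

```text
time: 44.92
eef_pos: [508.5, -444.2, -17.0]
eef_rot: [-0.002, 0.995, -0.101, 0.0]
contact_force: [-0.8, -0.6, 0.1]
opening: 0.997
```

Call:
jog_arm:
  linear:
    - [0,0,-0.01]
    - [0,0,-0.03]
    - [0,0,-0.055]
    - [0,0,-0.085]
    - [0,0,-0.115]
    - [0,0,-0.145]
    - [0,0,-0.175]
    - [0,0,-0.195]
    - [0,0,-0.205]
    - [0,0,-0.205]
  twist:
    - [0,0,0]
    - [0,0,0]
    - [0,0,0]
    - [0,0,0]
    - [0,0,0]
    - [0,0,0]
    - [0,0,0]
    - [0,0,0]
    - [0,0,0]
    - [0,0,0]
  fingers: [1,1,1,1,1,1,1,1,1,1]

```text
time: 45.75
eef_pos: [509.5, -446.2, 191.5]
eef_rot: [-0.001, 0.995, -0.101, 0.002]
contact_force: [0.4, 0.7, 0.7]
opening: 1.005
```

```bash
python3 - <<'E'
from lib import *
R,t,s=settle(5);C=cam("wrist","c4")
P,sc=fit("out_lim",C,510,-445,[-.2],4,r=5);print(P,sc)
p,sc=fit("lim",C,P[0],P[1],P[2]+np.arange(-.06,.07,.03),4,r=5);print(p,sc)
scan(C,*P,4,[((42,-11,28),(42,11,28)),((42,-11,0),(42,11,0)),((18,6,34),(18,13,34)),((-42,-12,34),(-42,12,34)),((-36,-15,34),(14,-15,34)),((-36,15,34),(14,15,34)),((-36,15,34),(-10,15,34))],5)
h=cv2.cvtColor(C[0],cv2.COLOR_BGR2HSV);m=((h[...,1]>100)&(h[...,0]>8)&(h[...,0]<28)).astype(np.uint8)
n,l,st,ce=cv2.connectedComponentsWithStats(m);c,s_=np.cos(P[2]),np.sin(P[2])
for k in range(1,n):
    if st[k,4]>8:
        w=back(ce[k],C,38)[0]-P[:2];
        if np.hypot(*w)<60: print("screw",(c*w[0]+s_*w[1]).round(2),(c*w[1]-s_*w[0]).round(2),st[k,4])
# final montage: placed wrist views, one picture (saved crops)
q=proj([[510,-445,4]],C)[0].astype(int);a=cv2.resize(C[0][max(0,q[1]-60):q[1]+60,q[0]-65:q[0]+65],(520,480),interpolation=cv2.INTER_CUBIC);
C3=pickle.load(open("c3.pkl","rb"));q=proj([[607.6,271,4]],C3)[0].astype(int);b=cv2.resize(C3[0][q[1]-60:q[1]+60,q[0]-35:q[0]+35],(280,480),interpolation=cv2.INTER_CUBIC)
cv2.imwrite("pics/c4.png",np.hstack([a,b]))
E
```

```text
mean [ 507.78 -444.66  187.04] sd [0.47 0.43 1.19] F [ 0.7 -0.  -0.4] open 87.9 t 46.0
[ 5.09543497e+02 -4.44854060e+02 -2.03665825e-01] 420.2351989746094
[ 5.10619758e+02 -4.43871374e+02 -2.55190727e-01] 369.179443359375
(42, -11, 28) (42, 11, 28) peaks [(-0.5, 760), (-4.75, 69)]
(42, -11, 0) (42, 11, 0) peaks [(-2.5, 760)]
(18, 6, 34) (18, 13, 34) peaks [(2.5, 718), (-1.25, 397)]
(-42, -12, 34) (-42, 12, 34) peaks [(0.5, 227), (4.5, 118), (-3.75, 19)]
(-36, -15, 34) (14, -15, 34) peaks [(-3.25, 470), (0.5, 226), (1.0, 226)]
(-36, 15, 34) (14, 15, 34) peaks [(2.75, 458), (-1.75, 214)]
(-36, 15, 34) (-10, 15, 34) peaks [(2.75, 459), (-1.5, 197)]
screw -7.83 9.28 17
screw -7.69 -10.67 19
screw -35.84 9.46 18
screw -35.89 -10.73 17
```

View pics/c4.png

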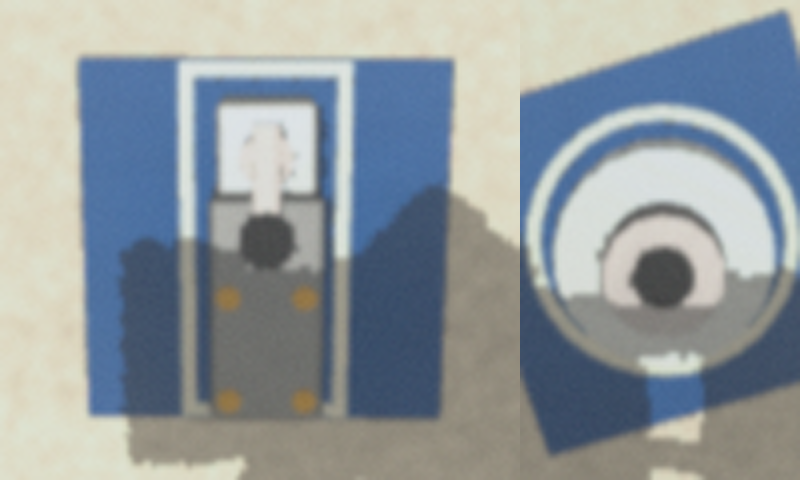

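The limit switch is parallel to its outline, 0–0.6 mm off centre. The pulley ring shows an even gap on both sides. The arm is clear, so I'm handing in.

```bash
python3 -c "
from lib import *
s=read_state();print(s['time'],s['joint_vel'].round(3));print(order.finish_job())"
```

```text
46.05 [ 0.001 -0.002 -0.006 -0.     0.002  0.   ]
the job is handed in; nothing more can be done
None
```

I placed all four parts on their matching plates in the order asked, and handed the job in at 46 s of the 136 s allowed. The purple look-alike was left untouched. No verdict is reported.

| Part | Last wrist-camera check, against its outline |
|---|---|
| Contactor | about 0.3 mm off centre, parallel |
| Transformer | 0.3 and 0.65 mm off centre, parallel |
| Pulley | about 0.7 mm off centre |
| Limit switch | 0 to 0.6 mm off centre, parallel |

Checks that failed or disagreed:
- **Transformer grip:** the first attempt closed on nothing. The fingertips end about 33 mm short of the reported TCP, so I regripped lower without disturbing it. This also means the contactor was carried by its top few millimetres, though it did not slip.
- **Automatic fits:** some were thrown off by shadows, occlusion or a wrong starting orientation. They gave a 0.05 rad yaw on the contactor, about 0.05 rad on the placed limit switch, a wrong quarter-turn on the transformer and a shifted ring under the placed pulley. Single edges, screws and the bore overruled them; for the transformer a refit at the right quarter-turn, and for the ring an earlier clear view.
- **No final overview:** the 16-picture limit was used up. The contactor, transformer and pulley were checked only right after each was set down, but the gripper did not come down near them again.

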